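# Reload the tip-box feeder

## Task

Reload the pipette-tip feeder: turn its isolator fully off, take the steel hold-down weight off the spent orange box and park it on the bench, lay the spent box flat in the grey returns tray, stack all the blue-and-white tip boxes (two to four) squarely on the feed plate in one column with their edges flush, and only then set the weight squarely on top and turn the isolator fully back on. The tip boxes are thin-walled, so grip them gently and do not press hard on them; leave everything else on the bench where it is.

Things in the scene. Friction and masses are not known exactly. Their poses are not given: they have to be found in the camera images.
- feed_plate (a point): top centre of the feeder's raised aluminium feed plate, 60 (x) x 108 (y) mm, 60 mm above the bench, 10 mm above the teal deck. The column stands on it, 104 mm sides along its y (either way round). Feeder fixed; its deck reaches 75 mm to -x, 80 mm to each y side; a hump 40 mm higher than the plate begins 82 mm to +x
- isolator (a joint): angle of the isolator's handle: 0 = off (stop), 1.571 = on (stop); it grows clockwise seen from above, about the vertical. It is stiff (about 0.1 N m) and stays where it is left between its two stops; it starts on
- isolator_grip (a point): point on the handle's turning axis, at TCP height for gripping from above. Upright red bar 66 mm long (x of this point, which turns with it), 16 mm wide (y), 36 mm high, on a black disc; bar top 10 mm above this point, foot 26 mm below. White dash on the bar's top, towards its +x end, points to the white dot on the yellow cover when off, to the green dot when on
- isolator_box: fixed grey box with yellow cover, 100 x 100 x 53 mm high, that carries the isolator; origin at the centre of its underside. The handle's axis rises from its centre; the white dot (off) lies towards its +x, the green dot (on) towards its -y
- returns_tray: loose grey open tray (0.8 kg), 150 (x) x 170 (y) mm outside, 30 mm high, walls and floor 5 mm; origin at the centre of its underside. The spent box fits flat in it near its centre with its 104 mm side along the tray's y
- spent: spent tip box, closed, all orange, 56 (x) x 104 (y) x 40 mm high, 0.12 kg; starts on the feed plate, under the weight. Origin at the centre of its underside
- tipbox1: unused tip box, closed: blue lower part, white lid, 56 (its x) x 104 (its y) x 40 mm high, 0.15 to 0.31 kg, smooth thin plastic sides that crack if squeezed hard: grip it by its 56 mm width at 40 N or less a finger (25 N holds it) and do not press down on it. Origin at the centre of its underside. None if absent in this run
- tipbox2: unused tip box, closed: blue lower part, white lid, 56 (its x) x 104 (its y) x 40 mm high, 0.15 to 0.31 kg, smooth thin plastic sides that crack if squeezed hard: grip it by its 56 mm width at 40 N or less a finger (25 N holds it) and do not press down on it. Origin at the centre of its underside. None if absent in this run
- tipbox3: unused tip box, closed: blue lower part, white lid, 56 (its x) x 104 (its y) x 40 mm high, 0.15 to 0.31 kg, smooth thin plastic sides that crack if squeezed hard: grip it by its 56 mm width at 40 N or less a finger (25 N holds it) and do not press down on it. Origin at the centre of its underside. None if absent in this run
- tipbox4: unused tip box, closed: blue lower part, white lid, 56 (its x) x 104 (its y) x 40 mm high, 0.15 to 0.31 kg, smooth thin plastic sides that crack if squeezed hard: grip it by its 56 mm width at 40 N or less a finger (25 N holds it) and do not press down on it. Origin at the centre of its underside. None if absent in this run
- weight: steel hold-down weight, 0.4 kg: plate 56 (x) x 104 (y) x 10 mm with a black upright grip bar on its middle, 18 (x) x 64 (y) mm, 40 mm high above the plate (50 mm in all). Origin at the centre of its underside; starts on top of the spent box; parked on the clear bench between feeder and robot (0.18 m to -x of the feed plate's centre); at the end flat on the column, 104 mm side along the boxes'
- reagent_jar: small amber glass jar with a white cap, 40 mm diameter, 65 mm high; a bystander, leave it alone. Origin at the centre of its underside
- steel_canister: small plain steel can, 42 mm diameter, 60 mm high; a bystander, leave it alone. Origin at the centre of its underside
- wash_bottle: white bottle with a red cap, 64 mm diameter, 150 mm high; a bystander, leave it alone. Origin at the centre of its underside
- beaker: open glass beaker, 70 mm diameter, 85 mm high; a bystander, leave it alone. Origin at the centre of its underside
- tube_rack: blue rack with four capped tubes, 60 x 110 mm, 90 mm high; a bystander, leave it alone. Origin at the centre of its underside
Things that resemble listed ones, but are neither listed nor needed, are in the scene too. Leave any green look-alike of the tipbox3 alone.

How it is judged:
On the way, in this order (a step that is already met when the one before it is completed fails the run):
1. the isolator is turned off (value of joint isolator below 0.25 rad), for 0.2 s.
2. the spent box lies flat in the returns tray, let go, with the isolator off (x of spent in the frame of returns_tray between -0.05 and 0.05 m and y of spent in the frame of returns_tray between -0.05 and 0.05 m and z of spent in the frame of returns_tray below 0.012 m and angle between spent's own z axis and vertical below 0.1 rad and linear speed of spent below 0.02 m/s and value of joint isolator below 0.25 rad and contact force between the fingers and spent below 0.5 N), for 0.2 s.
3. all the tip boxes stand in one square column on the feed plate, let go, with the isolator off and the weight parked on the bench (horizontal distance between each of tipbox1, tipbox2, tipbox3, tipbox4 and feed_plate below 0.01 m and angle between the y axis of each of tipbox1, tipbox2, tipbox3, tipbox4 and the y axis of feed_plate, either way round below 0.12 rad and angle between each of tipbox1, tipbox2, tipbox3, tipbox4's own z axis and vertical below 0.06 rad and linear speed of each of tipbox1, tipbox2, tipbox3, tipbox4 below 0.02 m/s and contact force between the fingers and tipbox1 below 0.5 N and contact force between the fingers and tipbox2 below 0.5 N and contact force between the fingers and tipbox3 below 0.5 N and contact force between the fingers and tipbox4 below 0.5 N and value of joint isolator below 0.25 rad and horizontal distance between weight and feed_plate above 0.05 m and height (world z) of weight below 0.03 m), for 0.3 s.
4. the weight lies squarely on top of the column, let go, with the isolator still off (horizontal distance between each of tipbox1, tipbox2, tipbox3, tipbox4, weight and feed_plate below 0.01 m and angle between the y axis of each of tipbox1, tipbox2, tipbox3, tipbox4, weight and the y axis of feed_plate, either way round below 0.12 rad and angle between each of tipbox1, tipbox2, tipbox3, tipbox4, weight's own z axis and vertical below 0.06 rad and linear speed of each of tipbox1, tipbox2, tipbox3, tipbox4, weight below 0.02 m/s and z of weight in the frame of tipbox1 above 0.035 m and z of weight in the frame of tipbox2 above 0.035 m and z of weight in the frame of tipbox3 above 0.035 m and z of weight in the frame of tipbox4 above 0.035 m and value of joint isolator below 0.25 rad and contact force between the fingers and weight below 0.5 N), for 0.3 s.
5. the isolator is turned on again (value of joint isolator above 1.32 rad), for 0.2 s.
At the end, for the whole second after the job is handed in: Isolator on (above 1.32 rad); spent box flat in the tray, within 50 mm of its centre each way; every tip box and, on top, the weight upright in one column, origins within 10 mm of the feed plate's centre in plan, long sides within 0.12 rad of its y; all at rest (value of joint isolator above 1.32 rad and x of spent in the frame of returns_tray between -0.05 and 0.05 m and y of spent in the frame of returns_tray between -0.05 and 0.05 m and z of spent in the frame of returns_tray below 0.012 m and angle between spent's own z axis and vertical below 0.1 rad and linear speed of each of spent, tipbox1, tipbox2, tipbox3, tipbox4, weight below 0.02 m/s and horizontal distance between each of tipbox1, tipbox2, tipbox3, tipbox4, weight and feed_plate below 0.01 m and angle between the y axis of each of tipbox1, tipbox2, tipbox3, tipbox4, weight and the y axis of feed_plate, either way round below 0.12 rad and angle between each of tipbox1, tipbox2, tipbox3, tipbox4, weight's own z axis and vertical below 0.06 rad and z of weight in the frame of tipbox1 above 0.035 m and z of weight in the frame of tipbox2 above 0.035 m and z of weight in the frame of tipbox3 above 0.035 m and z of weight in the frame of tipbox4 above 0.035 m); the robot touches nothing.
It fails at once if a tip box is squeezed or pressed too hard (finger contact force on it above 100 N in all) (contact force between the fingers and tipbox1 above 100 N or contact force between the fingers and tipbox2 above 100 N or contact force between the fingers and tipbox3 above 100 N or contact force between the fingers and tipbox4 above 100 N).
It fails at once if a bystander is pushed more than 30 mm or knocked over (distance of any of reagent_jar, steel_canister, wash_bottle, beaker, tube_rack from where it was at the start of the episode above 0.03 m or angle between any of reagent_jar, steel_canister, wash_bottle, beaker, tube_rack's own z axis and vertical above 0.4 rad).
Of tipbox1, tipbox2, tipbox3, tipbox4 only 2 to 4 are there at a start; the rules pass over those that are not, and their reading is None.
At some moment in a run one of returns_tray may be knocked a few centimetres aside while the robot is not near it.
Once in a run the grip may slacken for a moment while it holds something.
It also fails if it takes over 210 s, if anything falls off the work surface, if the arm or the gripper's body presses on something with over 40 N, if the wrist force passes 120 N, or if a joint passes its speed limit or range.

## Robot

A 6-joint arm with a two-finger parallel gripper is mounted at the origin on the work surface. World frame = base frame: x ahead of the robot, y to its left, z up, the work surface at z = 0. Lengths are in m, angles in rad, forces in N, time in s.
With the tool pointing down it reaches from about 0.25 to 0.8 m from the base axis. Payload 3.9 kg.
Tool frame: the origin (TCP) lies between the finger pads, 19 mm behind the fingertips; this is the grasp point; z points along the fingers, y is the line along which they close (so a half turn about z gives the same grasp; the last joint's range is limited). The gripper opens to 85 mm and grips with 20 to 120 N. Pads are 22 mm wide; open, the fingers measure 114 mm over their backs; the gripper's body (76 mm by 85 mm) begins 54 mm behind the grasp point. The pads swing forward as they close: fully open they stand 13 mm farther back than shut.
Start: joints at [-1.276, 0.26, -0.138, 1.173, 0, 1.571], TCP at [0.153, -0.502, 0.25] pointing down, gripper open.
Joint ranges: [-2.78, 2.78], [-0.83, 1.72], [-1.28, 1.37], [-1.9, 2.12], [-1.57, 1.48], [-3.14, 3.14]. Speed limits (rad/s): [2.57, 2.57, 3.14, 3.14, 3.14, 3.14].

## Interface

Orientations are given as a unit quaternion [w, x, y, z].
In Python, from cell import * gives the robot as it stands.
- The arm moves only by the shell command python3 -m inch 'ROWS' [FORCE]. ROWS is JSON, a list that holds one entry, the list of rows, each a list of 7 numbers: the shift along the tool's x, y, z in cm, then the turn, a rotation vector about the tool's x, y, z in degrees, then the finger opening in cm, from 0 to 8.54. A call has 1 to 20 rows; each row shifts and turns the commanded pose from where the row before left it, along the tool's axes as they then stand; what a row does not reach is not made up. A row lasts 1/8 s, in which the tool goes at most 62.5 mm and 10.7 degrees, less where a joint would pass 70% of its speed; a pose out of reach is approached as far as the arm can. A call with a gripper value outside its range is refused whole. The fingers move at their own pace and stop on an object; FORCE is the grip in N (left out, the last holds). Time passes only in rows, so rows that do not move let the fingers close. It gives the time, the measured TCP pose, the force, the opening and the grip force at its end, in the units of the state.
- observe(): the state, without advancing time (a new reading comes with each control period).
- get_image(name): name is "side" or "top"; returns the picture (400x640x3 uint8, red, green, blue); there is no depth.
- camera_model(name): a dict with "fx", "fy", "cx", "cy" (pixels), "position" and "orientation" of the camera in the world. Camera axes: x right, y up, looking along -z (the intrinsics and any distortion apply to the point x, -y, -z); pixel columns grow to the right and rows downward; lengths in m; the calibration is good to about 2 mm. A picture is of the moment at which its call begins. camera_model takes no time and is no camera call.
- finish_job(): hands the job in; it is judged then, once.
The state is a dict: "time_s": time; "joints": joint angles; "dq": joint speeds; "effort": joint torques, N m; "eef_pos": TCP position; "eef_rot": TCP orientation; "contact_force": force on the tool from outside, world axes, zero at the start; "torque": the same for the moment, N m; "finger_gap": opening from 0.0 (shut) to 1.0 (fully open); "grasp_force": force on a finger pad.
Only numpy, scipy, OpenCV 4.12 (cv2) and the standard library are available. Lean on these libraries where they do the work, as an engineer would, in place of code of your own. Each camera call takes 0.05 s, during which the arm holds its last target. There are 200 camera calls.

## Working session

There is one attempt and no reset: what is moved stays moved. The work goes in short steps, Python scripts to look and compute and a shell command to move; the robot and the scene stay as the last step left them, time stands still between calls to the robot, and variables do not carry over. Pictures are saved under pics/ and viewed, at most 14 in all, crops included, and the job is handed in when it is done.

```bash
ls; mkdir -p pics
python3 - <<'E'
from cell import *
import cv2
for n in("top","side"):
    print(camera_model(n)); cv2.imwrite(f"pics/{n}0.png",get_image(n)[...,::-1])
print(observe())
E
```

```text
pics
{'fx': 420.3510951180768, 'fy': 420.3510951180768, 'cx': 315.3904790606569, 'cy': 202.58152619106042, 'position': array([0.27545011, 0.07394349, 1.3182518 ]), 'orientation': array([ 0.71100921,  0.05963982, -0.05582698, -0.69842132])}
{'fx': 388.9763276826133, 'fy': 388.9763276826133, 'cx': 324.00212728755673, 'cy': 198.5143512921698, 'position': array([-0.19356745,  0.85069938,  0.84826859]), 'orientation': array([-0.30428276, -0.15101855,  0.42037348,  0.84136291])}
{'time_s': 0.1, 'joints': array([-1.27601124e+00,  2.60626197e-01, -1.39228406e-01,  1.17271459e+00,
        9.55833845e-07,  1.57076346e+00]), 'dq': array([ 1.76273311e-03,  4.34500566e-04,  2.07327337e-03,  1.74911393e-03,
       -3.75660340e-05,  3.54289821e-04]), 'effort': array([-7.50408708e-04, -4.06507194e+01,  2.54527545e+01,  1.00914954e-02,
       -1.31652428e-04,  3.33786630e-06]), 'eef_pos': array([ 0.15236254, -0.50179989,  0.2492484 ]), 'eef_rot': array([-8.76891807e-04,  9.89154568e-01,  1.46875644e-01, -1.29693586e-04]), 'contact_force': array([ 0.12398326, -0.08972134,  0.4486424 ]), 'torque': array([-0.0085719 ,  0.05990071, -0.00464253]), 'grasp_force': 0.0, 'finger_gap': 1.000077338033952}
```

View pics/top0.png

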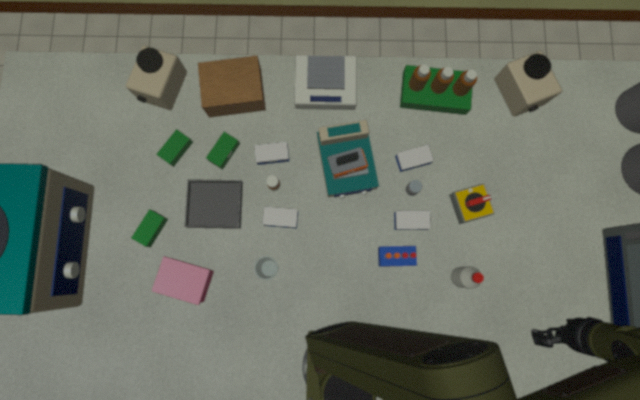

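View pics/side0.png

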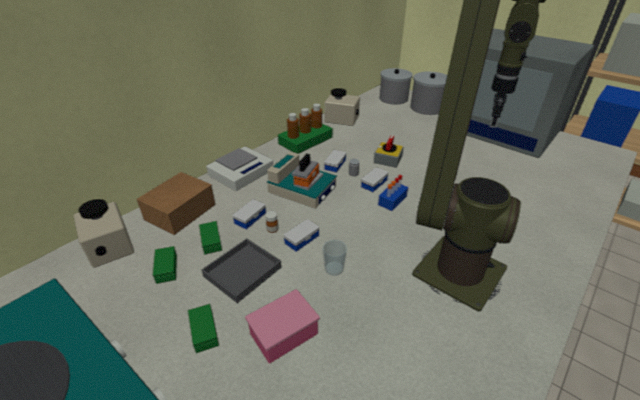

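The top view shows four white-lidded tip boxes at about (271,152), (281,217), (414,158) and (412,219). The feeder with the orange box and weight is at (347,160), the tray at (214,204) and the isolator at (475,203), pointing right (on).

Things that could be mistaken for a tip box:
- Green look-alikes at (175,147), (222,150) and (149,228).
- The white balance at (326,80).
- The pink box at (183,280).

I choose the four white-lidded boxes and will check them in a close crop.

Run:
```python
import cv2
a=cv2.imread("pics/top0.png")
cv2.imwrite("pics/crop1.png",cv2.resize(a[118:238,248:500],None,fx=3.17,fy=3.17,interpolation=cv2.INTER_CUBIC))
for p in [(271,152),(281,217),(414,158),(347,172),(330,180),(485,193),(250,180),(300,200),(214,204),(275,162)]: print(p,a[p[1],p[0]][::-1])
```

```text
(271, 152) [152 153 145]
(281, 217) [155 157 149]
(414, 158) [154 153 147]
(347, 172) [107  68  44]
(330, 180) [34 92 86]
(485, 193) [155 133  21]
(250, 180) [129 134 122]
(300, 200) [135 139 128]
(214, 204) [79 79 76]
(275, 162) [76 82 85]
```

View pics/crop1.png

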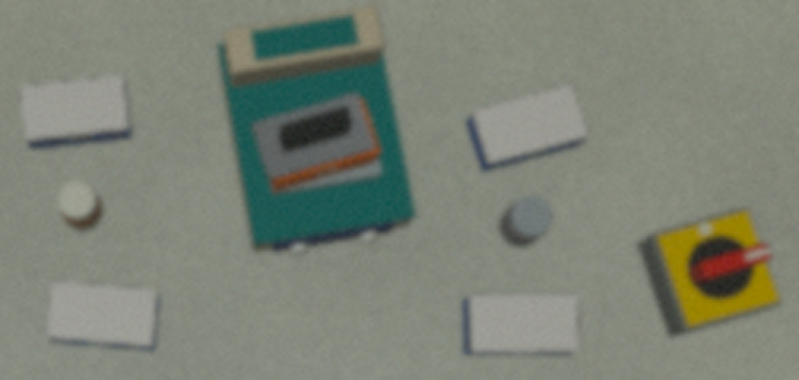

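The crop shows four blue-and-white tip boxes, with blue skirts under white lids. The weight with its black bar sits on the orange box, which is turned relative to the feeder. The red handle on the yellow cover points right, towards the green dot.

```bash
cat > h.py <<'E'
from cell import *
import numpy as np, cv2
from scipy.optimize import minimize
from scipy.spatial.transform import Rotation as R
def proj(n,P):
    c=camera_model(n); q=np.array(c["orientation"]); r=R.from_quat(q[[1,2,3,0]])
    p=r.inv().apply(np.atleast_2d(P)-c["position"])
    return np.c_[c["cx"]+c["fx"]*p[:,0]/-p[:,2], c["cy"]+c["fy"]*-p[:,1]/-p[:,2]]
def back(n,uv,z):
    c=camera_model(n); q=np.array(c["orientation"]); r=R.from_quat(q[[1,2,3,0]])
    d=r.apply([(uv[0]-c["cx"])/c["fx"],-(uv[1]-c["cy"])/c["fy"],-1]); o=np.array(c["position"])
    return o+d*(z-o[2])/d[2]
def box(x,y,a,sx,sy,z0,z1):
    c,s=np.cos(a),np.sin(a)
    return np.array([[x+c*u*sx/2-s*v*sy/2,y+s*u*sx/2+c*v*sy/2,z] for u in(-1,1) for v in(-1,1) for z in(z0,z1)])
def render(n,P,shape=(400,640),k=4):
    h=cv2.convexHull(proj(n,P).astype(np.float32))[:,0]
    m=np.zeros((shape[0]*k,shape[1]*k),np.float32)
    cv2.fillConvexPoly(m,np.round(((h+.5)*k-.5)*16).astype(np.int32),1.,shift=4)
    return cv2.GaussianBlur(cv2.resize(m,shape[::-1],interpolation=cv2.INTER_AREA),(0,0),.9)
def fit(fgs,x0,sx,sy,z0,z1,pad=14):
    """fgs: {cam: soft mask}; returns x,y,yaw(deg),cost of a box with that footprint"""
    win={}
    for n in fgs:
        p=proj(n,box(*x0,sx,sy,z0,z1)); lo=np.maximum(p.min(0).astype(int)-pad,0); hi=p.max(0).astype(int)+pad
        win[n]=np.s_[lo[1]:hi[1],lo[0]:hi[0]]
    def cost(v):
        return sum(((render(n,box(v[0],v[1],v[2],sx,sy,z0,z1))[win[n]]-fgs[n][win[n]])**2).mean() for n in fgs)
    s=np.array(x0,float); best=None
    for a in (-.2,0,.2):
        x=s+[0,0,a]; r=minimize(cost,x,method="Nelder-Mead",options=dict(initial_simplex=[x,x+[.012,0,0],x+[0,.012,0],x+[0,0,.12]],maxiter=150,xatol=2e-4,fatol=1e-6))
        if best is None or r.fun<best.fun: best=r
    return [*np.round(best.x[:2],4),round(float(np.degrees(best.x[2])),1),round(best.fun,3)]
def benchdiff(im,typ=16):
    L=cv2.cvtColor(im,cv2.COLOR_RGB2LAB).astype(np.float32); L=cv2.GaussianBlur(L,(0,0),.7)
    m=np.stack([cv2.medianBlur(cv2.convertScaleAbs(L[...,i]),91) for i in range(3)],-1).astype(np.float32)
    d=L-m; d[...,0]=np.where(d[...,0]<0,np.minimum(d[...,0]+10,0),d[...,0])  # forgive shadows
    return np.clip((np.linalg.norm(d,axis=-1)-5)/typ,0,1)
def plan(x,y,z,yaw):
    """yaw deg of tool x axis in world (mod 180)"""
    s=observe(); q=s["eef_rot"]; r=R.from_quat(np.array(q)[[1,2,3,0]]).as_matrix()
    cur=np.degrees(np.arctan2(r[1,0],r[0,0])); dy=(yaw-cur+90)%180-90
    b=np.radians(cur+dy); d=np.array([x,y,z])-s["eef_pos"]
    print("pos",np.round(s["eef_pos"],4),"yaw %.1f tilt %.2f j6 %.2f t %.1f"%(cur,np.degrees(np.arccos(-r[2,2])),s["joints"][5],s["time_s"]))
    print("turn about tool z %.1f deg (other way %.1f), then cm: x %.2f y %.2f z %.2f"%(-dy,-dy+180*np.sign(dy),100*(d[0]*np.cos(b)+d[1]*np.sin(b)),100*(d[0]*np.sin(b)-d[1]*np.cos(b)),-100*d[2]))
E
python3 - <<'E'
from h import *
T=cv2.imread("pics/top0.png")[...,::-1].copy(); S=cv2.imread("pics/side0.png")[...,::-1].copy()
ft,fs=benchdiff(T,14),benchdiff(S,14)
for k,(u,v) in dict(A=(271,152),B=(281,217),C=(414,158),D=(412,219)).items():
    p=back("top",(u,v),.04)
    for nm,f in (("t",dict(top=ft)),("ts",dict(top=ft,side=fs))): print(k,nm,fit(f,[p[0],p[1],0],.056,.104,0,.04,8))
def col(im,f): return np.clip(f(*[cv2.GaussianBlur(im[...,i].astype(np.float32),(0,0),.5) for i in range(3)]),0,1)
bt=col(T,lambda r,g,b:(75-(r+g+b)/3)/40*((r>g-12)))
p=back("top",(347,159),.15); print("bar",fit(dict(top=bt),[*p[:2],0],.018,.064,.11,.15,3))
y=col(T,lambda r,g,b:(r-b-25)/50); y=cv2.morphologyEx(y,cv2.MORPH_CLOSE,np.ones((13,13)))
p=back("top",(474,203),.053); print("iso",fit(dict(top=y),[*p[:2],.2],.1,.1,.052,.053,6))
g=col(T,lambda r,g,b:(110-(r+g+b)/3)/25)
p=back("top",(214,204),.03); print("tray",fit(dict(top=g),[*p[:2],0],.15,.17,0,.03,8))
for n,u,z in [("jar",(272,182),.065),("can",(414,186),.06),("beaker",(267,268),.04),("bottle",(476,278),.15),("rack",(398,257),.09)]: print(n,np.round(back("top",u,z)[:2],3))
# red handle
for n,im in (("top",T),("side",S)):
    m=(im[...,0].astype(int)-im[...,1]>60)&(im[...,0].astype(int)-im[...,2]>60); u,v=((460,490) if n=="top" else (380,400)); 
    m[:,:u]=0; m[:,v+5:]=0; m[:130]=0; m[250 if n=="top" else 170:]=0; yy,xx=np.nonzero(m); print(n,len(xx),xx.mean(),yy.mean(),xx.min(),xx.max(),yy.min(),yy.max())
E
```

```text
A t [np.float64(0.6452), np.float64(0.226), 8.9, np.float64(0.038)]
A ts [np.float64(0.646), np.float64(0.2281), 7.8, np.float64(0.248)]
B t [np.float64(0.4413), np.float64(0.1931), -3.7, np.float64(0.051)]
B ts [np.float64(0.4411), np.float64(0.1951), -4.4, np.float64(0.119)]
C t [np.float64(0.6361), np.float64(-0.2255), 17.7, np.float64(0.037)]
C ts [np.float64(0.6372), np.float64(-0.2247), 17.1, np.float64(0.511)]Traceback (most recent call last):
  File "<stdin>", line 6, in <module>
  File "h.py", line 31, in fit
    x=s+[0,0,a]; r=minimize(cost,x,method="Nelder-Mead",options=dict(initial_simplex=[x,x+[.012,0,0],x+[0,.012,0],x+[0,0,.12]],maxiter=150,xatol=2e-4,fatol=1e-6))
                   ~~~~~~~~^^^^^^^^^^^^^^^^^^^^^^^^^^^^^^^^^^^^^^^^^^^^^^^^^^^^^^^^^^^^^^^^^^^^^^^^^^^^^^^^^^^^^^^^^^^^^^^^^^^^^^^^^^^^^^^^^^^^^^^^^^^^^^^^^^^^^^^
    res = _minimize_neldermead(fun, x0, args, callback, bounds=bounds,
                               **options)
    fsim[j] = func(sim[j])
              ~~~~^^^^^^^^
    fx = function(np.copy(x), *(wrapper_args + args))
  File "h.py", line 28, in cost
    return sum(((render(n,box(v[0],v[1],v[2],sx,sy,z0,z1))[win[n]]-fgs[n][win[n]])**2).mean() for n in fgs)
  File "h.py", line 28, in <genexpr>
    return sum(((render(n,box(v[0],v[1],v[2],sx,sy,z0,z1))[win[n]]-fgs[n][win[n]])**2).mean() for n in fgs)
                 ~~~~~~^^^^^^^^^^^^^^^^^^^^^^^^^^^^^^^^^^^
  File "h.py", line 17, in render
    h=cv2.convexHull(proj(n,P).astype(np.float32))[:,0]
                     ~~~~^^^^^
  File "h.py", line 6, in proj
    c=camera_model(n); q=np.array(c["orientation"]); r=R.from_quat(q[[1,2,3,0]])
ValueError: time passes only in moves, steps and waits
```

```bash
sed -i 's/^def proj/CM={n:camera_model(n) for n in ("top","side")}\ndef proj/; s/c=camera_model(n)/c=CM[n]/' h.py; sed -i 's/return \[\*np.round(best.x\[:2\],4),/return [*map(float,np.round(best.x[:2],4)),/; s/round(best.fun,3)\]/round(float(best.fun),3)]/' h.py
cat >> h.py <<'E'
def col(im,f): return np.clip(f(*[cv2.GaussianBlur(im[...,i].astype(np.float32),(0,0),.5) for i in range(3)]),0,1)
E
python3 - <<'E'
from h import *
T=cv2.imread("pics/top0.png")[...,::-1].copy(); S=cv2.imread("pics/side0.png")[...,::-1].copy()
ft=benchdiff(T,14)
p=back("top",(412,219),.04); print("D",fit(dict(top=ft),[*p[:2],0],.056,.104,0,.04,8))
bt=col(T,lambda r,g,b:(75-(r+g+b)/3)/40*((r>g-12)))
p=back("top",(347,159),.15); print("bar",fit(dict(top=bt),[*p[:2],0],.018,.064,.11,.15,3))
y=col(T,lambda r,g,b:(r-b-25)/50); y=cv2.morphologyEx(y.astype(np.float32),cv2.MORPH_CLOSE,np.ones((13,13)))
p=back("top",(474,203),.053); print("iso",fit(dict(top=y),[*p[:2],.2],.1,.1,.052,.053,6))
g=col(T,lambda r,g,b:(110-(r+g+b)/3)/25)
p=back("top",(214,204),.03); print("tray",fit(dict(top=g),[*p[:2],0],.15,.17,0,.03,8))
for n,u,z in [("jar",(272,182),.065),("can",(414,186),.06),("beaker",(267,268),.04),("bottle",(476,278),.15),("rack",(398,257),.09)]: print(n,np.round(back("top",u,z)[:2],3))
for n,im,u0,u1,v0,v1 in (("top",T,460,500,190,220),("side",S,378,405,130,160)):
    i=im.astype(int); m=(i[...,0]-i[...,1]>50)&(i[...,0]-i[...,2]>40); q=np.zeros_like(m); q[v0:v1,u0:u1]=m[v0:v1,u0:u1]
    yy,xx=np.nonzero(q); print(n,len(xx),xx.mean(),yy.mean(),xx.min(),xx.max(),yy.min(),yy.max())
    h=np.float32(q); 
    if n=="top": rr=cv2.minAreaRect(np.c_[xx,yy].astype(np.float32)); print(rr)
# teal deck rough: outline by feeder corners in crop
for c in [(255,247),(413,217)]: print("deckcorner",back("top",(248+c[0]/3.17,118+c[1]/3.17),.05)[:2].round(4))
E
```

```text
D [0.4411, -0.214, 4.6, 0.052]
bar [0.6038, -0.0084, 23.1, 0.06]
iso [0.494, -0.4008, 16.6, 0.023]
tray [0.4813, 0.4016, 0.3, 0.006]
jar [0.543 0.216]
can [ 0.539 -0.217]
beaker [0.284 0.225]
bottle [ 0.267 -0.36 ]
rack [ 0.322 -0.16 ]
top 109 476.22935779816515 200.91743119266056 467 489 195 205
((477.4500427246094, 200.3500213623047), (6.008327484130859, 22.76839828491211), 71.56504821777344)
side 59 388.96610169491527 143.35593220338984 386 393 137 149
deckcorner [0.506  0.0431]
deckcorner [ 0.5382 -0.1098]
```

```bash
python3 - <<'E'
from h import *
a=np.radians(16.6-90); 
for z in (.08,.09,.10,.11):
    P=[[.494,-.4008,z]]+[[.494+s*.033*np.cos(a),-.4008+s*.033*np.sin(a),z] for s in(-1,1)]
    print(z,proj("top",P).round(1).tolist(),proj("side",P).round(1).tolist())
plan(.494,-.4008,.16,106.6)
E
python3 -m inch '[[[0,0,0,0,0,-10,5],[0,0,0,0,0,-10,5],[0,0,0,0,0,-10,5],[0,0,0,0,0,-10,5],[0,0,0,0,0,-10,5],[0,0,0,0,0,-10,5],[0,0,0,0,0,-10,5],[0,0,0,0,0,-10,5],[0,0,0,0,0,-9.7,5],[0,0,0,0,0,0,5]]]' 40
python3 -c "
from h import *
plan(.494,-.4008,.16,106.6)"
```

```text
0.08 [[477.5, 200.6], [467.0, 203.6], [487.9, 197.7]] [[390.2, 142.4], [388.0, 146.1], [392.4, 138.9]]
0.09 [[478.7, 200.1], [468.1, 203.0], [489.3, 197.1]] [[390.5, 140.3], [388.3, 143.9], [392.6, 136.7]]
0.1 [[480.0, 199.5], [469.4, 202.5], [490.7, 196.5]] [[390.8, 138.1], [388.5, 141.7], [392.9, 134.5]]
0.11 [[481.3, 198.9], [470.6, 201.9], [492.1, 195.9]] [[391.0, 135.8], [388.8, 139.4], [393.2, 132.3]]
pos [ 0.1524 -0.5018  0.2492] yaw 16.9 tilt 0.10 j6 1.57 t 0.1
turn about tool z -89.7 deg (other way 90.3), then cm: x -0.08 y 35.63 z 8.92
time_s: 1.35
eef_pos: [0.1525, -0.502, 0.2496]
eef_rot: [-0.0, 0.598, 0.801, 0.0]
contact_force: [-0.1, -0.2, 0.1]
finger_gap: 0.586
grasp_force: 0.0
pos [ 0.1525 -0.502   0.2496] yaw 106.5 tilt 0.06 j6 0.01 t 1.4
turn about tool z -0.1 deg (other way 179.9), then cm: x -0.06 y 35.62 z 8.96
```

```bash
python3 -m inch '[[[0,3.96,0,0,0,0,5],[0,3.96,0,0,0,0,5],[0,3.96,0,0,0,0,5],[0,3.96,0,0,0,0,5],[0,3.96,0,0,0,0,5],[0,3.96,0,0,0,0,5],[0,3.96,1,0,0,0,5],[0,3.95,2,0,0,0,5],[0,3.95,3,0,0,0,5],[0,0,3,0,0,0,5],[0,0,0,0,0,0,5],[0,0,0,0,0,0,5]]]' 40
python3 - <<'E'
from h import *
plan(.494,-.4008,.086,106.6)
cv2.imwrite("pics/iso1.png",cv2.resize(get_image("top")[150:270,400:560][...,::-1],None,fx=4,fy=4,interpolation=cv2.INTER_CUBIC))
print(proj("top",[[.494,-.4008,.16]]))
E
```

```text
time_s: 2.85
eef_pos: [0.4939, -0.401, 0.1609]
eef_rot: [0.0, 0.598, 0.801, -0.0]
contact_force: [-0.6, 0.4, 0.2]
finger_gap: 0.586
grasp_force: 0.0
pos [ 0.4939 -0.401   0.1609] yaw 106.5 tilt 0.04 j6 0.60 t 2.9
turn about tool z -0.1 deg (other way 179.9), then cm: x 0.02 y 0.02 z 7.49
[[488.2286457  195.84388777]]
```

View pics/iso1.png

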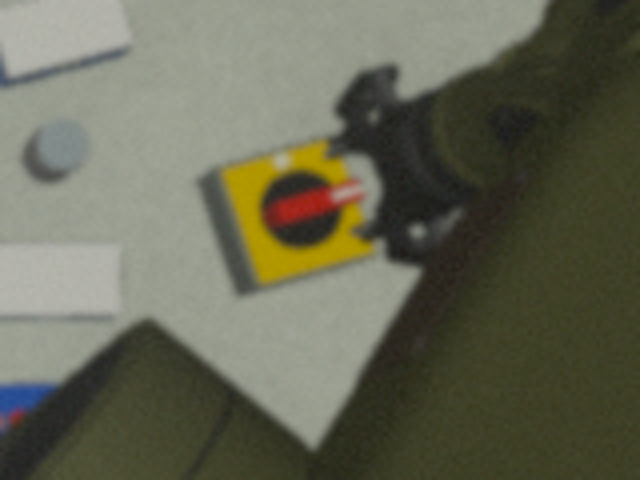

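The fingers straddle the handle's line: the tips are at about (333,150) and (357,232) in the crop, and the bar's axis passes between them. I'll descend, grip and turn it counter-clockwise.

```bash
python3 -m inch '[[[0,0,2.5,0,0,0,5],[0,0,2.5,0,0,0,5],[0,0,1.5,0,0,0,5],[0,0,1,0,0,0,5],[0,0,0,0,0,0,1],[0,0,0,0,0,0,1],[0,0,0,0,0,0,1],[0,0,0,0,0,0,1],[0,0,0,0,0,0,1],[0,0,0,0,0,0,1],[0,0,0,0,0,0,1]]]' 60
python3 -c "
from h import *
plan(.494,-.4008,.086,106.6)"
```

```text
time_s: 4.28
eef_pos: [0.4959, -0.4007, 0.0861]
eef_rot: [0.002, 0.597, 0.802, 0.001]
contact_force: [4.2, 1.0, -0.7]
finger_gap: 0.176
grasp_force: 60.1
pos [ 0.4959 -0.4007  0.0861] yaw 106.7 tilt 0.22 j6 0.60 t 4.3
turn about tool z 0.1 deg (other way -179.9), then cm: x 0.04 y -0.19 z 0.01
```

```bash
python3 -m inch '[[[0,0.2,0,0,0,0,1],[0,0,0,0,0,-9,1],[0,0,0,0,0,-9,1],[0,0,0,0,0,-9,1],[0,0,0,0,0,-9,1],[0,0,0,0,0,-9,1],[0,0,0,0,0,-9,1],[0,0,0,0,0,-9,1],[0,0,0,0,0,-9,1],[0,0,0,0,0,-9,1],[0,0,0,0,0,-9,1],[0,0,0,0,0,-1,1],[0,0,0,0,0,0,1]]]' 60
python3 -c "
from h import *
plan(.494,-.4008,.086,196.6)"
```

```text
time_s: 5.9
eef_pos: [0.4974, -0.3982, 0.0861]
eef_rot: [0.002, -0.153, 0.988, 0.001]
contact_force: [4.2, 7.2, 2.9]
finger_gap: 0.176
grasp_force: 61.4
pos [ 0.4974 -0.3982  0.0861] yaw -162.4 tilt 0.28 j6 -0.98 t 5.9
turn about tool z 1.0 deg (other way -179.0), then cm: x 0.40 y -0.15 z 0.01
```

```bash
python3 -m inch '[[[0,0,0,0,0,0,5],[0,0,0,0,0,0,5],[0,0,0,0,0,0,5],[0,0,0,0,0,0,5],[0,0,-3,0,0,0,5],[0,0,-4,0,0,0,5],[0,0,-4,0,0,0,5],[0,0,-4,0,0,0,5],[0,0,0,0,0,9,5],[0,0,0,0,0,9,5],[0,0,0,0,0,9,5],[0,0,0,0,0,9,5],[0,0,0,0,0,9,5],[0,0,0,0,0,9,5],[0,0,0,0,0,9,5],[0,0,0,0,0,9,5],[0,0,0,0,0,9,5],[0,0,0,0,0,3.5,5]]]' 60
python3 - <<'E'
from h import *
T=get_image("top")
cv2.imwrite("pics/t2.png",T[...,::-1])
bt=col(T,lambda r,g,b:(75-(r+g+b)/3)/40*((r>g-12)))
p=back("top",(347,159),.15)
for a in(.15,.3,.5): print("bar",fit(dict(top=bt),[*p[:2],a],.018,.064,.11,.15,3))
m=np.uint8(bt[145:175,325:370]>.4); c=max(cv2.findContours(m,0,2)[0],key=cv2.contourArea); print(cv2.minAreaRect(c),"off 325,145")
plan(.604,-.008,.16,113)
E
```

```text
time_s: 8.15
eef_pos: [0.4957, -0.4002, 0.2349]
eef_rot: [-0.0, 0.552, 0.834, -0.0]
contact_force: [0.9, 0.4, -0.1]
finger_gap: 0.584
grasp_force: 0.0
bar [0.6028, -0.0068, 25.0, 0.099]
bar [0.6035, -0.0087, 27.4, 0.087]
bar [0.6029, -0.0073, 22.0, 0.074]
((22.000003814697266, 13.500000953674316), (6.640782833099365, 21.187259674072266), 71.56504821777344) off 325,145
pos [ 0.4956 -0.4002  0.2349] yaw 112.9 tilt 0.02 j6 0.49 t 8.2
turn about tool z -0.1 deg (other way 179.9), then cm: x 31.86 y 25.30 z 7.49
```

View pics/t2.png

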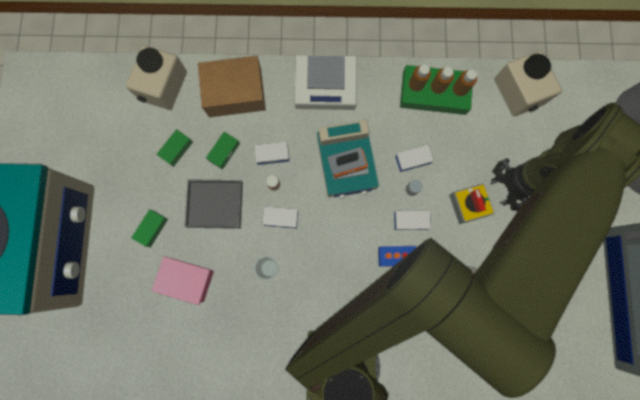

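The top view shows the handle now pointing up to the white dot at about (479,201), so it's off, and everything else is unchanged. Next is the weight.

```bash
python3 -m inch '[[[0,0,0,0,0,1.9,5],[4.09,3.02,0,0,0,0,5],[4.09,3.02,0,0,0,0,5],[4.09,3.02,0,0,0,0,5],[4.09,3.02,0,0,0,0,5],[4.09,3.02,0,0,0,0,5],[4.09,3.02,0,0,0,0,5],[4.09,3.02,0,0,0,0,5],[4.09,3.02,0,0,0,0,5],[0,0,2,0,0,0,5],[0,0,2,0,0,0,5],[0,0,0,0,0,0,5]]]' 60
python3 -c "
from h import *
plan(.6035,-.0078,.135,111)"
```

```text
time_s: 9.7
eef_pos: [0.6015, -0.0074, 0.1934]
eef_rot: [-0.002, 0.565, 0.825, -0.001]
contact_force: [0.3, 0.3, -0.1]
finger_gap: 0.583
grasp_force: 0.0
pos [ 0.6015 -0.0074  0.1934] yaw 111.2 tilt 0.22 j6 1.19 t 9.7
turn about tool z 0.2 deg (other way -179.8), then cm: x -0.11 y 0.17 z 5.84
```

```bash
python3 -m inch '[[[-0.1,0.15,2,0,0,0,5],[0,0,2,0,0,0,5],[0,0,1,0,0,0,5],[0,0,0.9,0,0,0,5],[0,0,0,0,0,0,1],[0,0,0,0,0,0,1],[0,0,0,0,0,0,1],[0,0,0,0,0,0,1],[0,0,0,0,0,0,1],[0,0,0,0,0,0,1],[0,0,0,0,0,0,1]]]' 60
python3 -m inch '[[[0,0,-1,0,0,0,1],[0,0,-1,0,0,0,1],[0,0,-2,0,0,0,1],[0,0,-2,0,0,0,1],[0,0,0,0,0,0,1],[0,0,0,0,0,0,1]]]' 60
python3 - <<'E'
from h import *
plan(.415,-.04,.045,90)
T=get_image("top"); S=get_image("side")
cv2.imwrite("pics/t3.png",np.hstack([cv2.resize(T[100:240,250:450],None,fx=2,fy=2,interpolation=2),cv2.resize(S[100:240,200:400],None,fx=2,fy=2,interpolation=2)])[...,::-1])
E
```

```text
time_s: 11.08
eef_pos: [0.6052, -0.008, 0.1366]
eef_rot: [0.001, 0.565, 0.825, 0.0]
contact_force: [1.1, 0.9, 4.1]
finger_gap: 0.199
grasp_force: 61.9
time_s: 11.82
eef_pos: [0.6039, -0.0081, 0.1952]
eef_rot: [-0.001, 0.565, 0.825, -0.0]
contact_force: [0.4, -0.4, -4.0]
finger_gap: 0.198
grasp_force: 60.9
pos [ 0.6039 -0.0081  0.1952] yaw 111.2 tilt 0.09 j6 1.19 t 11.8
turn about tool z 21.2 deg (other way -158.8), then cm: x -3.19 y -18.89 z 15.02
```

View pics/t3.png

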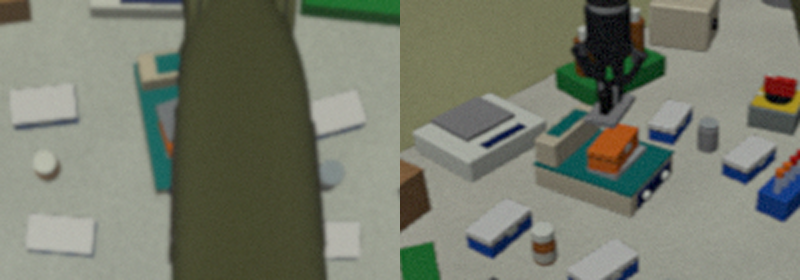

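The side view shows the weight hanging from the gripper, clear of the orange box at about (612,150) in the montage. I'll park it.

```bash
python3 -m inch '[[[0,0,0,0,0,4.5,1],[0,0,0,0,0,4.5,1],[-0.17,-4.77,0,0,0,0,1],[-0.17,-4.77,0,0,0,0,1],[-0.17,-4.77,0,0,0,0,1],[-0.17,-4.76,0,0,0,0,1],[0,0,4,0,0,0,1],[0,0,4,0,0,0,1],[0,0,3,0,0,0,1],[0,0,2,0,0,0,1],[0,0,0,0,0,0,1],[0,0,0,0,0,0,1]]]' 60
python3 -c "
from h import *
plan(.419,-.055,.039,102.2)"
```

```text
time_s: 13.42
eef_pos: [0.42, -0.055, 0.0665]
eef_rot: [0.0, 0.628, 0.778, 0.0]
contact_force: [0.4, -0.1, -4.7]
finger_gap: 0.197
grasp_force: 60.9
pos [ 0.42   -0.055   0.0665] yaw 102.2 tilt 0.03 j6 1.23 t 13.4
turn about tool z -0.0 deg (other way 180.0), then cm: x 0.02 y -0.10 z 2.75
```

```bash
python3 -m inch '[[[0,0,1.5,0,0,0,1],[0,0,0.8,0,0,0,1],[0,0,0.4,0,0,0,1],[0,0,0.2,0,0,0,1],[0,0,0.1,0,0,0,1],[0,0,0,0,0,0,1]]]' 60
python3 -c "
from h import *
plan(.419,-.055,.037,102.2)"
```

```text
time_s: 14.18
eef_pos: [0.4199, -0.055, 0.0366]
eef_rot: [0.0, 0.628, 0.778, 0.0]
contact_force: [-1.6, 0.2, 2.9]
finger_gap: 0.199
grasp_force: 62.1
pos [ 0.4199 -0.055   0.0366] yaw 102.2 tilt 0.04 j6 1.23 t 14.2
turn about tool z -0.0 deg (other way 180.0), then cm: x 0.02 y -0.09 z -0.04
```

```bash
python3 -m inch '[[[0,0,0,0,0,0,4],[0,0,0,0,0,0,4],[0,0,0,0,0,0,4],[0,0,-3,0,0,0,4],[0,0,-3,0,0,0,6],[0,0,-3,0,0,0,8],[0,0,-3,0,0,0,8],[0,-3,-2,0,0,0,8],[0,-3,-2,0,0,0,8],[0,0,0,0,0,0,8]]]' 40
python3 - <<'E'
from h import *
T=get_image("top"); cv2.imwrite("pics/t4.png",T[...,::-1])
cv2.imwrite("pics/t4c.png",cv2.resize(T[105:225,300:400],None,fx=5,fy=5,interpolation=2)[...,::-1])
o=col(T,lambda r,g,b:(r-b-15)/45*(r>g+10))
p=back("top",(347,164),.1)
for a in(.2,.4): print("spent",fit(dict(top=o),[p[0],p[1],a],.056,.104,.06,.1,8))
plan(.6,-.01,.2,110)
E
```

```text
time_s: 15.42
eef_pos: [0.3599, -0.0679, 0.1971]
eef_rot: [0.001, 0.628, 0.778, 0.0]
contact_force: [0.6, -0.2, -0.2]
finger_gap: 0.94
grasp_force: 0.0
spent [0.6029, -0.0139, 17.7, 0.01]
spent [0.6029, -0.0139, 17.7, 0.008]
pos [ 0.3611 -0.0678  0.1966] yaw 102.1 tilt 0.13 j6 1.17 t 15.5
turn about tool z -7.9 deg (other way 172.1), then cm: x -2.74 y 24.43 z -0.34
```

View pics/t4c.png

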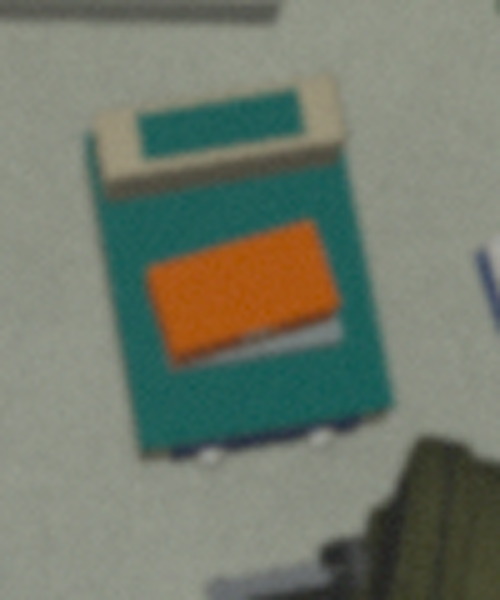

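The crop shows the orange box on the plate at about (245,290), turned a few degrees, with the aluminium plate's front edge visible at (280,345). The weight is off.

```bash
python3 -m inch '[[[0,0,0,0,0,-5.6,8],[-0.44,4.94,0,0,0,0,8],[-0.44,4.94,0,0,0,0,8],[-0.44,4.94,0,0,0,0,8],[-0.44,4.94,0,0,0,0,8],[-0.44,4.94,0,0,0,0,8],[0,0,3,0,0,0,8],[0,0,3,0,0,0,8],[0,0,0,0,0,0,8]]]' 40
python3 -c "
from h import *
plan(.6029,-.0139,.082,107.7)"
```

```text
time_s: 16.6
eef_pos: [0.6011, -0.0127, 0.1322]
eef_rot: [-0.003, 0.589, 0.808, -0.002]
contact_force: [0.2, -0.3, 0.8]
finger_gap: 0.934
grasp_force: 0.0
pos [ 0.6011 -0.0127  0.1322] yaw 107.8 tilt 0.40 j6 1.24 t 16.6
turn about tool z 0.1 deg (other way -179.9), then cm: x -0.17 y 0.14 z 5.02
```

```bash
python3 -m inch '[[[-0.15,0.1,2,0,0,0,8],[0,0,2,0,0,0,8],[0,0,1,0,0,0,8],[0,0,0,0,0,0,5],[0,0,0,0,0,0,5],[0,0,0,0,0,0,5],[0,0,0,0,0,0,5],[0,0,0,0,0,0,5],[0,0,-1,0,0,0,5],[0,0,-3,0,0,0,5],[0,0,-4,0,0,0,5],[0,0,-4,0,0,0,5],[0,0,-2,0,0,0,5],[0,0,0,0,0,0,5]]]' 40
python3 - <<'E'
from h import *
T=get_image("top"); cv2.imwrite("pics/t5.png",T[...,::-1])
g=col(T,lambda r,g,b:(110-(r+g+b)/3)/25)
p=back("top",(214,204),.03); t=fit(dict(top=g),[*p[:2],0],.15,.17,0,.03,14); print("tray",t)
print(observe()["finger_gap"],observe()["grasp_force"]); plan(t[0],t[1],.12,90+t[2])
E
```

```text
time_s: 18.35
eef_pos: [0.6054, -0.0143, 0.228]
eef_rot: [0.002, 0.589, 0.808, 0.001]
contact_force: [-0.0, -0.4, -1.5]
finger_gap: 0.648
grasp_force: 45.1
tray [0.4812, 0.4015, 0.3, 0.042]
0.6485119143523523 45.072094202041626
pos [ 0.6044 -0.0143  0.2264] yaw 107.8 tilt 0.06 j6 1.24 t 18.4
turn about tool z 17.5 deg (other way -162.5), then cm: x 41.64 y -12.11 z 10.64
```

```bash
python3 -m inch '[[[0,0,0,0,0,8.7,5],[0,0,0,0,0,8.8,5],[4.63,-1.35,0,0,0,0,5],[4.63,-1.35,0,0,0,0,5],[4.63,-1.35,0,0,0,0,5],[4.63,-1.35,0,0,0,0,5],[4.63,-1.35,0,0,0,0,5],[4.63,-1.35,0,0,0,0,5],[4.63,-1.34,0,0,0,0,5],[4.63,-1.34,0,0,0,0,5],[4.63,-1.34,0,0,0,0,5],[0,0,4,0,0,0,5],[0,0,4,0,0,0,5],[0,0,3,0,0,0,5],[0,0,0,0,0,0,5]]]' 40
python3 - <<'E'
from h import *
T=get_image("top"); cv2.imwrite("pics/t6.png",cv2.resize(T[150:260,150:300],None,fx=4,fy=4,interpolation=2)[...,::-1])
print(observe()["finger_gap"],observe()["grasp_force"]); plan(.4812,.4015,.029,90.3)
E
```

```text
time_s: 20.27
eef_pos: [0.478, 0.3994, 0.1116]
eef_rot: [-0.0, 0.705, 0.709, -0.005]
contact_force: [-0.8, -0.0, -1.6]
finger_gap: 0.648
grasp_force: 44.9
0.6481744626865928 44.922155141830444
pos [0.4794 0.4005 0.1138] yaw 90.3 tilt 0.31 j6 2.26 t 20.3
turn about tool z -0.0 deg (other way 180.0), then cm: x 0.10 y 0.18 z 8.48
```

View pics/t6.png

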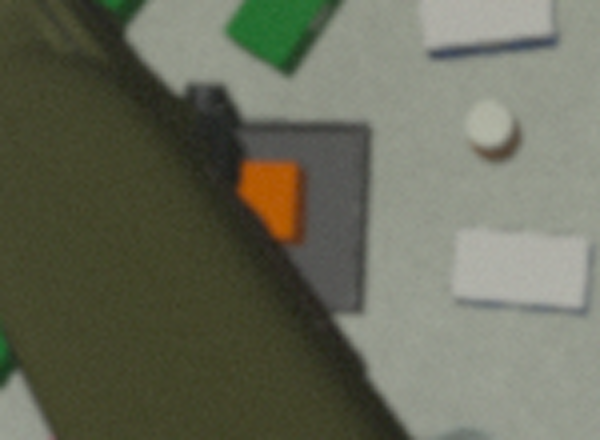

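The orange box hangs over the tray: its right edge is at x≈300 and the tray's right edge is at x≈368 in the crop. The tray hasn't moved, so I lower the box.

```bash
python3 -m inch '[[[0.1,0.15,3,0,0,0,5],[0,0,2.5,0,0,0,5],[0,0,1.5,0,0,0,5],[0,0,1,0,0,0,5],[0,0,0.5,0,0,0,5],[0,0,0.1,0,0,0,5],[0,0,0,0,0,0,5]]]' 40
python3 -c "
from h import *
plan(.4812,.4015,.027,90.3)"
```

```text
time_s: 21.2
eef_pos: [0.4829, 0.4031, 0.0318]
eef_rot: [0.0, 0.705, 0.709, 0.001]
contact_force: [-1.3, -2.1, 4.9]
finger_gap: 0.649
grasp_force: 45.7
pos [0.4829 0.4031 0.0318] yaw 90.3 tilt 0.09 j6 2.26 t 21.2
turn about tool z -0.0 deg (other way 180.0), then cm: x -0.16 y -0.17 z 0.48
```

```bash
python3 -m inch '[[[0,0,0,0,0,0,8],[0,0,0,0,0,0,8],[0,0,0,0,0,0,8],[0,0,0,0,0,0,8],[0,0,-2,0,0,0,8],[0,0,-4,0,0,0,8],[0,0,-4,0,0,0,8],[0,0,-4,0,0,0,8],[-4,0,-4,0,0,0,8],[-5,0,0,0,0,0,8],[-5,0,0,0,0,0,8],[-5,0,0,0,0,0,8],[-5,0,0,0,0,0,8],[0,0,0,0,0,0,8]]]' 25
python3 - <<'E'
from h import *
T=get_image("top"); cv2.imwrite("pics/t7.png",cv2.resize(T[105:255,160:445],None,fx=2.8,fy=2.8,interpolation=2)[...,::-1])
o=col(T,lambda r,g,b:(r-b-15)/45*(r>g+10))
m=np.argwhere(o[150:250,170:260]>.5).mean(0)[::-1]+[170,150]; p=back("top",m,.045); print("spent",p,fit(dict(top=o),[*p[:2],0],.056,.104,.005,.045,8))
# plate: bright grey within teal deck
i=[cv2.GaussianBlur(T[...,k].astype(np.float32),(0,0),.5) for k in range(3)]
print("deck px",[T[v,u].tolist() for u,v in((347,160),(350,166),(335,180))])
pl=np.clip((i[0]-45)/45,0,1)
for x0 in([.595,-.018,.2],[.6,-.015,.1]): print("plate",fit(dict(top=pl),x0,.06,.108,.05,.06,4))
plan(.4413,.1931,.2,86)
E
```

```text
time_s: 22.95
eef_pos: [0.4831, 0.16, 0.2101]
eef_rot: [0.0, 0.707, 0.707, -0.001]
contact_force: [0.3, 0.1, -0.1]
finger_gap: 0.94
grasp_force: 0.0
spent [0.48004268 0.40166183 0.045     ] [0.4826, 0.4057, 0.8, 0.004]
deck px [[124, 133, 133], [123, 132, 131], [35, 95, 90]]
plate [0.5992, -0.0185, 10.7, 0.008]
plate [0.5991, -0.0186, 10.7, 0.007]
pos [0.4836 0.1617 0.2102] yaw 90.1 tilt 0.03 j6 1.89 t 23.0
turn about tool z 4.1 deg (other way -175.9), then cm: x 2.84 y -4.44 z 1.02
```

View pics/t7.png

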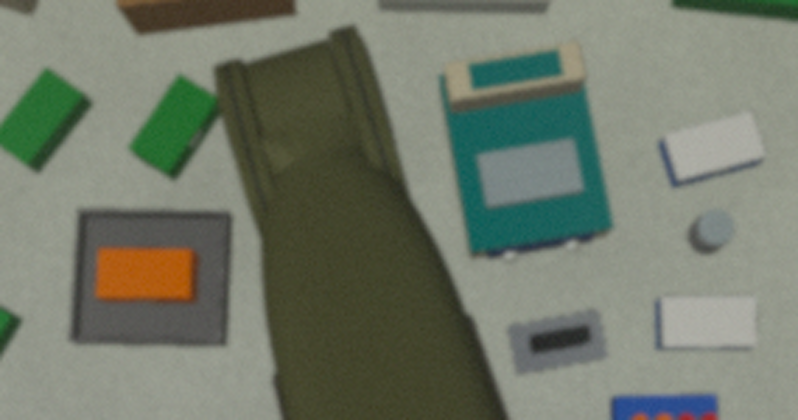

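The crop shows:
- The orange box lying flat in the tray (145,275).
- The bare plate at (530,172).
- The weight parked at (558,340).

Next is box B.

```bash
python3 -m inch '[[[0,0,0,0,0,3.8,8],[2.84,-4.44,0,0,0,0,8],[0,0,4,0,0,0,8],[0,0,4,0,0,0,8],[0,0,4,0,0,0,8],[0,0,3,0,0,0,8],[0,0,0,0,0,0,8],[0,0,0,0,0,0,8]]]' 25
python3 -c "
from h import *
plan(.4413,.1931,.023,86.3)"
```

```text
time_s: 24.0
eef_pos: [0.4419, 0.195, 0.0608]
eef_rot: [0.0, 0.728, 0.686, 0.001]
contact_force: [0.4, 0.4, 0.7]
finger_gap: 0.939
grasp_force: 0.0
pos [0.4419 0.195  0.0608] yaw 86.6 tilt 0.08 j6 2.05 t 24.0
turn about tool z 0.3 deg (other way -179.7), then cm: x -0.20 y -0.05 z 3.78
```

```bash
python3 -m inch '[[[-0.2,0,2,0,0,0,8],[0,0,1.3,0,0,0,8],[0,0,0.5,0,0,0,8],[0,0,0,0,0,0,8],[0,0,0,0,0,0,5],[0,0,0,0,0,0,5],[0,0,0,0,0,0,5],[0,0,0,0,0,0,5],[0,0,0,0,0,0,5],[0,0,0,0,0,0,5]]]' 25
python3 -m inch '[[[0,0,-1,0,0,0,5],[0,0,-3,0,0,0,5],[0,0,-4,0,0,0,5],[0,0,-4,0,0,0,5],[0,0,-4,0,0,0,5],[0,0,-2,0,0,0,5],[0,0,0,0,0,0,5]]]' 25
python3 -c "
from h import *
plan(.5995,-.0185,.2,100.7)"
```

```text
time_s: 25.25
eef_pos: [0.4418, 0.1922, 0.0227]
eef_rot: [0.0, 0.728, 0.685, 0.001]
contact_force: [1.5, -0.6, 6.6]
finger_gap: 0.648
grasp_force: 27.9
time_s: 26.12
eef_pos: [0.4415, 0.1922, 0.2034]
eef_rot: [0.0, 0.728, 0.685, 0.001]
contact_force: [1.1, 0.5, -2.1]
finger_gap: 0.652
grasp_force: 27.7
pos [0.4415 0.1922 0.2034] yaw 86.5 tilt 0.15 j6 2.04 t 26.1
turn about tool z -14.2 deg (other way 165.8), then cm: x -23.64 y 11.62 z 0.34
```

```bash
python3 -m inch '[[[0,0,0,0,0,-7.1,5],[0,0,0,0,0,-7.1,5],[-3.94,1.94,0,0,0,0,5],[-3.94,1.94,0,0,0,0,5],[-3.94,1.94,0,0,0,0,5],[-3.94,1.94,0,0,0,0,5],[-3.94,1.93,0,0,0,0,5],[-3.94,1.93,0,0,0,0,5],[0,0,3,0,0,0,5],[0,0,3,0,0,0,5],[0,0,3,0,0,0,5],[0,0,0,0,0,0,5],[0,0,0,0,0,0,5]]]' 25
python3 -c "
from h import *
plan(.5995,-.0185,.083,100.7); print(observe()['grasp_force'])"
```

```text
time_s: 27.75
eef_pos: [0.5988, -0.0188, 0.112]
eef_rot: [-0.0, 0.638, 0.77, -0.0]
contact_force: [0.7, -0.7, -1.3]
finger_gap: 0.65
grasp_force: 27.8
pos [ 0.5988 -0.0188  0.112 ] yaw 100.7 tilt 0.05 j6 1.35 t 27.8
turn about tool z -0.0 deg (other way 180.0), then cm: x 0.01 y 0.07 z 2.90
27.76107519865036
```

```bash
python3 -m inch '[[[0,0.1,1.5,0,0,0,5],[0,0,0.8,0,0,0,5],[0,0,0.4,0,0,0,5],[0,0,0.2,0,0,0,5],[0,0,0.1,0,0,0,5],[0,0,0,0,0,0,5]]]' 25
python3 -c "
from h import *
plan(.5995,-.0185,.083,100.7)"
```

```text
time_s: 28.5
eef_pos: [0.5999, -0.0187, 0.0827]
eef_rot: [0.0, 0.638, 0.77, 0.0]
contact_force: [-2.6, -0.4, 3.9]
finger_gap: 0.651
grasp_force: 28.5
pos [ 0.5999 -0.0187  0.0827] yaw 100.7 tilt 0.01 j6 1.35 t 28.5
turn about tool z -0.0 deg (other way 180.0), then cm: x 0.02 y -0.04 z -0.03
```

```bash
python3 -m inch '[[[0,0,0,0,0,0,8],[0,0,0,0,0,0,8],[0,0,0,0,0,0,8],[0,0,-2,0,0,0,8],[0,0,-4,0,0,0,8],[0,0,-4,0,0,0,8],[0,0,-2,0,0,1.8,8],[3.92,1.38,0,0,0,0,8],[3.92,1.38,0,0,0,0,8],[3.92,1.38,0,0,0,0,8],[3.92,1.38,0,0,0,0,8],[3.92,1.38,0,0,0,0,8],[3.92,1.38,0,0,0,0,8],[0,0,4,0,0,0,8],[0,0,4,0,0,0,8],[0,0,0,0,0,0,8],[0,0,0,0,0,0,8]]]' 25
python3 - <<'E'
from h import *
T=get_image("top"); cv2.imwrite("pics/t8.png",T[...,::-1])
i=[cv2.GaussianBlur(T[...,k].astype(np.float32),(0,0),.5) for k in range(3)]
pl=np.clip((i[0]-45)/65,0,1); print("box1",fit(dict(top=pl),[.599,-.0185,.19],.056,.104,.085,.1,3))
plan(.6452,.226,.023,98.9)
E
```

```text
time_s: 30.62
eef_pos: [0.6462, 0.2267, 0.1233]
eef_rot: [0.0, 0.65, 0.76, 0.001]
contact_force: [0.7, 0.2, 1.2]
finger_gap: 0.939
grasp_force: 0.0
box1 [0.5983, -0.0187, 10.6, 0.02]
pos [0.6468 0.2268 0.1241] yaw 98.9 tilt 0.19 j6 1.75 t 30.7
turn about tool z -0.0 deg (other way 180.0), then cm: x -0.06 y -0.17 z 10.11
```

```bash
python3 -m inch '[[[0,-0.15,4,0,0,0,8],[0,0,3,0,0,0,8],[0,0,2,0,0,0,8],[0,0,0.9,0,0,0,8],[0,0,0,0,0,0,8],[0,0,0,0,0,0,8]]]' 25
python3 -c "
from h import *
plan(.6452,.226,.023,98.9)"
python3 -m inch '[[[0,0,0,0,0,0,5],[0,0,0,0,0,0,5],[0,0,0,0,0,0,5],[0,0,0,0,0,0,5],[0,0,0,0,0,0,5],[0,0,0,0,0,0,5]]]' 25
python3 -m inch '[[[0,0,-1,0,0,0,5],[0,0,-3,0,0,0,5],[0,0,-4,0,0,0,5],[0,0,-4,0,0,0,5],[0,0,-4,0,0,0,5],[0,0,-3,0,0,0,5],[0,0,0,0,0,0,5]]]' 25
python3 -c "
from h import *
plan(.600,-.0187,.16,100.7)"
```

```text
time_s: 31.42
eef_pos: [0.6452, 0.2267, 0.0247]
eef_rot: [0.001, 0.65, 0.76, 0.001]
contact_force: [0.5, -0.2, 0.1]
finger_gap: 0.936
grasp_force: 0.0
pos [0.6452 0.2267 0.0247] yaw 98.9 tilt 0.16 j6 1.75 t 31.4
turn about tool z -0.0 deg (other way 180.0), then cm: x -0.07 y -0.01 z 0.17
time_s: 32.17
eef_pos: [0.6461, 0.2269, 0.0248]
eef_rot: [0.001, 0.65, 0.76, 0.002]
contact_force: [3.6, 1.0, 7.0]
finger_gap: 0.648
grasp_force: 28.5
time_s: 33.05
eef_pos: [0.6445, 0.2266, 0.2152]
eef_rot: [0.001, 0.65, 0.76, 0.001]
contact_force: [0.5, -0.8, -3.5]
finger_gap: 0.653
grasp_force: 27.8
pos [0.6445 0.2266 0.2152] yaw 98.9 tilt 0.17 j6 1.75 t 33.0
turn about tool z -1.8 deg (other way 178.2), then cm: x -23.27 y -8.93 z 5.52
```

```bash
python3 -m inch '[[[0,0,0,0,0,-1.8,5],[-3.88,-1.49,0,0,0,0,5],[-3.88,-1.49,0,0,0,0,5],[-3.88,-1.49,0,0,0,0,5],[-3.88,-1.49,0,0,0,0,5],[-3.88,-1.49,0,0,0,0,5],[-3.87,-1.48,0,0,0,0,5],[0,0,3,0,0,0,5],[0,0,2.5,0,0,0,5],[0,0,0,0,0,0,5],[0,0,0,0,0,0,5]]]' 25
python3 -c "
from h import *
plan(.600,-.0187,.125,100.7); print(observe()['grasp_force'])"
```

```text
time_s: 34.42
eef_pos: [0.599, -0.0188, 0.1576]
eef_rot: [-0.001, 0.638, 0.77, -0.0]
contact_force: [0.7, -0.6, -1.8]
finger_gap: 0.654
grasp_force: 27.8
pos [ 0.599  -0.0188  0.1576] yaw 100.7 tilt 0.08 j6 1.35 t 34.4
turn about tool z 0.0 deg (other way -180.0), then cm: x -0.01 y 0.10 z 3.26
27.843197286128998
```

```bash
python3 -m inch '[[[0,0.1,1.6,0,0,0,5],[0,0,0.9,0,0,0,5],[0,0,0.4,0,0,0,5],[0,0,0.2,0,0,0,5],[0,0,0.1,0,0,0,5],[0,0,0,0,0,0,5]]]' 25
python3 -c "
from h import *
plan(.600,-.0187,.125,100.7)"
```

```text
time_s: 35.17
eef_pos: [0.6006, -0.0187, 0.1262]
eef_rot: [0.0, 0.638, 0.77, 0.0]
contact_force: [-1.5, -0.8, -4.0]
finger_gap: 0.649
grasp_force: 27.9
pos [ 0.6006 -0.0187  0.1262] yaw 100.7 tilt 0.03 j6 1.35 t 35.2
turn about tool z -0.0 deg (other way 180.0), then cm: x 0.02 y -0.06 z 0.12
```

```bash
python3 -m inch '[[[0,0,0.1,0,0,0,5],[0,0,0.05,0,0,0,5],[0,0,0,0,0,0,5]]]' 25
python3 -m inch '[[[0,0,0.05,0,0,0,5],[0,0,0.05,0,0,0,5],[0,0,0,0,0,0,5]]]' 25
```

```text
time_s: 35.55
eef_pos: [0.6006, -0.0187, 0.1249]
eef_rot: [0.0, 0.638, 0.77, 0.0]
contact_force: [-0.1, -0.6, -0.4]
finger_gap: 0.65
grasp_force: 28.0
time_s: 35.92
eef_pos: [0.6006, -0.0188, 0.1248]
eef_rot: [0.0, 0.638, 0.77, 0.0]
contact_force: [-2.5, -0.7, 6.4]
finger_gap: 0.648
grasp_force: 28.8
```

```bash
python3 -m inch '[[[0,0,0,0,0,0,8],[0,0,0,0,0,0,8],[0,0,0,0,0,0,8],[0,0,-2,0,0,0,8],[0,0,-4,0,0,0,8],[0,0,-4,0,0,0,8],[0,0,0,0,0,-7,8],[-4.15,-0.58,0,0,0,0,8],[-4.15,-0.58,0,0,0,0,8],[-4.15,-0.58,0,0,0,0,8],[-4.15,-0.58,0,0,0,0,8],[-4.15,-0.58,0,0,0,0,8],[0,0,4,0,0,0,8],[0,0,4,0,0,0,8],[0,0,2,0,0,0,8],[0,0,0,0,0,0,8],[0,0,0,0,0,0,8]]]' 25
python3 - <<'E'
from h import *
T=get_image("top"); cv2.imwrite("pics/t9.png",T[...,::-1])
i=[cv2.GaussianBlur(T[...,k].astype(np.float32),(0,0),.5) for k in range(3)]
pl=np.clip((i[0]-45)/75,0,1); print("box2",fit(dict(top=pl),[.599,-.0185,.19],.056,.104,.12,.14,3))
plan(.6361,-.2255,.024,107.7)
E
```

```text
time_s: 38.05
eef_pos: [0.6365, -0.2254, 0.1244]
eef_rot: [0.001, 0.59, 0.807, 0.0]
contact_force: [0.2, -0.4, -0.2]
finger_gap: 0.941
grasp_force: 0.0
box2 [0.5996, -0.0194, 10.9, 0.044]
pos [ 0.6368 -0.2256  0.125 ] yaw 107.7 tilt 0.15 j6 0.92 t 38.1
turn about tool z -0.0 deg (other way 180.0), then cm: x 0.03 y -0.07 z 10.10
```

```bash
python3 -m inch '[[[0,0,4,0,0,0,8],[0,0,3,0,0,0,8],[0,0,2,0,0,0,8],[0,0,0.9,0,0,0,8],[0,0,0,0,0,0,8],[0,0,0,0,0,0,8]]]' 25
python3 -c "
from h import *
plan(.6361,-.2255,.024,107.7)"
python3 -m inch '[[[0,0,0,0,0,0,5],[0,0,0,0,0,0,5],[0,0,0,0,0,0,5],[0,0,0,0,0,0,5],[0,0,0,0,0,0,5],[0,0,0,0,0,0,5]]]' 25
python3 -m inch '[[[0,0,-1,0,0,0,5],[0,0,-3,0,0,0,5],[0,0,-4,0,0,0,5],[0,0,-4,0,0,0,5],[0,0,-4,0,0,0,5],[0,0,-4,0,0,0,5],[0,0,-2,0,0,0,5],[0,0,0,0,0,0,5]]]' 25
python3 -c "
from h import *
plan(.600,-.0187,.2,100.7)"
```

```text
time_s: 38.85
eef_pos: [0.6369, -0.2256, 0.026]
eef_rot: [0.001, 0.59, 0.807, 0.0]
contact_force: [0.3, -0.4, 0.6]
finger_gap: 0.935
grasp_force: 0.0
pos [ 0.6369 -0.2256  0.026 ] yaw 107.7 tilt 0.15 j6 0.92 t 38.9
turn about tool z -0.0 deg (other way 180.0), then cm: x 0.04 y -0.07 z 0.20
time_s: 39.6
eef_pos: [0.6376, -0.2254, 0.0261]
eef_rot: [0.002, 0.59, 0.807, 0.001]
contact_force: [1.7, 1.2, 5.4]
finger_gap: 0.651
grasp_force: 28.4
time_s: 40.6
eef_pos: [0.6359, -0.2256, 0.246]
eef_rot: [0.001, 0.59, 0.807, 0.0]
contact_force: [0.7, -0.2, -3.1]
finger_gap: 0.653
grasp_force: 27.6
pos [ 0.6359 -0.2256  0.246 ] yaw 107.7 tilt 0.11 j6 0.92 t 40.6
turn about tool z 7.0 deg (other way -173.0), then cm: x 21.00 y 0.31 z 4.60
```

```bash
python3 -m inch '[[[0,0,0,0,0,7,5],[4.2,0.06,0,0,0,0,5],[4.2,0.06,0,0,0,0,5],[4.2,0.06,0,0,0,0,5],[4.2,0.06,0,0,0,0,5],[4.2,0.06,0,0,0,0,5],[0,0,2.5,0,0,0,5],[0,0,2,0,0,0,5],[0,0,0,0,0,0,5],[0,0,0,0,0,0,5]]]' 25
python3 -c "
from h import *
plan(.600,-.0187,.166,100.7); print(observe()['grasp_force'])"
```

```text
time_s: 41.85
eef_pos: [0.5994, -0.0185, 0.1991]
eef_rot: [-0.001, 0.638, 0.77, -0.0]
contact_force: [-0.5, 0.3, -1.9]
finger_gap: 0.652
grasp_force: 27.6
pos [ 0.5994 -0.0185  0.1991] yaw 100.7 tilt 0.08 j6 1.35 t 41.9
turn about tool z -0.0 deg (other way 180.0), then cm: x -0.03 y 0.06 z 3.31
27.612367272377014
```

```bash
python3 -m inch '[[[0,0.05,1.6,0,0,0,5],[0,0,0.9,0,0,0,5],[0,0,0.4,0,0,0,5],[0,0,0.2,0,0,0,5],[0,0,0.1,0,0,0,5],[0,0,0.05,0,0,0,5],[0,0,0,0,0,0,5]]]' 25
python3 -m inch '[[[0,0,0.05,0,0,0,5],[0,0,0.05,0,0,0,5],[0,0,0,0,0,0,5]]]' 25
```

```text
time_s: 42.72
eef_pos: [0.6004, -0.0182, 0.1672]
eef_rot: [0.0, 0.638, 0.77, 0.0]
contact_force: [-0.2, -0.5, -3.2]
finger_gap: 0.648
grasp_force: 27.7
time_s: 43.1
eef_pos: [0.6003, -0.0182, 0.1662]
eef_rot: [0.0, 0.638, 0.77, 0.0]
contact_force: [-0.3, -0.4, -1.2]
finger_gap: 0.654
grasp_force: 27.7
```

```bash
python3 -m inch '[[[0,0,0.05,0,0,0,5],[0,0,0,0,0,0,5]]]' 25
python3 -m inch '[[[0,0,0,0,0,0,8],[0,0,0,0,0,0,8],[0,0,0,0,0,0,8],[0,0,-2,0,0,0,8],[0,0,-4,0,0,0,8],[0,0,-4,0,0,0,8],[0,0,0,0,0,6.1,8],[-3.04,-2.91,0,0,0,0,8],[-3.04,-2.91,0,0,0,0,8],[-3.04,-2.91,0,0,0,0,8],[-3.04,-2.91,0,0,0,0,8],[-3.04,-2.9,0,0,0,0,8],[-3.04,-2.9,0,0,0,0,8],[0,0,5,0,0,0,8],[0,0,5,0,0,0,8],[0,0,4,0,0,0,8],[0,0,0,0,0,0,8],[0,0,0,0,0,0,8]]]' 25
python3 - <<'E'
from h import *
T=get_image("top"); cv2.imwrite("pics/t10.png",T[...,::-1])
i=[cv2.GaussianBlur(T[...,k].astype(np.float32),(0,0),.5) for k in range(3)]
pl=np.clip((i[0]-45)/85,0,1); print("box3",fit(dict(top=pl),[.599,-.0185,.19],.056,.104,.16,.18,3))
plan(.4411,-.214,.024,94.6)
E
```

```text
time_s: 43.35
eef_pos: [0.6004, -0.0182, 0.1661]
eef_rot: [0.0, 0.638, 0.77, 0.0]
contact_force: [-2.2, 0.7, 2.0]
finger_gap: 0.649
grasp_force: 28.2
time_s: 45.6
eef_pos: [0.442, -0.2145, 0.1268]
eef_rot: [0.001, 0.678, 0.735, 0.0]
contact_force: [0.4, 0.0, -0.1]
finger_gap: 0.935
grasp_force: 0.0
box3 [0.6009, -0.024, 10.3, 0.069]
pos [ 0.4426 -0.2147  0.1273] yaw 94.6 tilt 0.19 j6 1.04 t 45.6
turn about tool z -0.0 deg (other way 180.0), then cm: x 0.08 y -0.14 z 10.33
```

Run:
```python
from h import *
T=cv2.imread("pics/t10.png"); k=6; C=cv2.resize(T[110:210,290:400],None,fx=k,fy=k,interpolation=2)
for (x,y,c) in((.6,-.0187,(0,0,255)),(.6009,-.024,(255,0,255))):
    P=box(x,y,np.radians(10.7),.056,.104,.18,.18)[[0,2,6,4]]
    cv2.polylines(C,[np.int32((proj("top",P)+.5-[290,110])*k)],True,c,1)
cv2.imwrite("pics/t10c.png",C)
```

```text
(no output)
```

View pics/t10c.png

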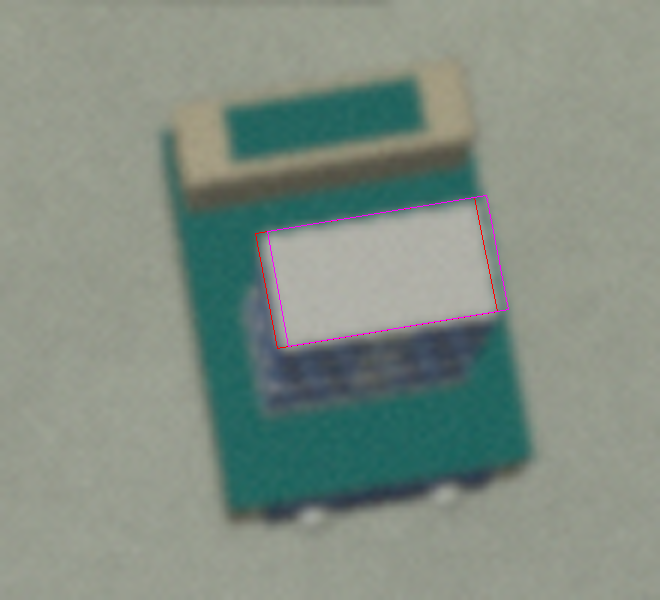

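The crop shows the third lid at about (380,270), within 1–2 mm of the red nominal outline, so the column is flush. Now box D.

```bash
python3 -m inch '[[[0,-0.1,4,0,0,0,8],[0,0,3,0,0,0,8],[0,0,2,0,0,0,8],[0,0,1.2,0,0,0,8],[0,0,0,0,0,0,8],[0,0,0,0,0,0,8]]]' 25
python3 -c "
from h import *
plan(.4411,-.214,.024,94.6)"
python3 -m inch '[[[0,0,0,0,0,0,5],[0,0,0,0,0,0,5],[0,0,0,0,0,0,5],[0,0,0,0,0,0,5],[0,0,0,0,0,0,5],[0,0,0,0,0,0,5]]]' 25
python3 -m inch '[[[0,0,-1,0,0,0,5],[0,0,-3,0,0,0,5],[0,0,-4,0,0,0,5],[0,0,-4,0,0,0,5],[0,0,-4,0,0,0,5],[0,0,-4,0,0,0,5],[0,0,-4,0,0,0,5],[0,0,-2.5,0,0,0,5],[0,0,0,0,0,0,5],[0,0,0,0,0,0,5]]]' 25
python3 -c "
from h import *
plan(.600,-.0187,.24,100.7)"
```

```text
time_s: 46.4
eef_pos: [0.4411, -0.2146, 0.0246]
eef_rot: [0.001, 0.678, 0.735, 0.0]
contact_force: [0.6, 0.8, 0.2]
finger_gap: 0.936
grasp_force: 0.0
pos [ 0.4411 -0.2146  0.0246] yaw 94.6 tilt 0.12 j6 1.04 t 46.4
turn about tool z -0.0 deg (other way 180.0), then cm: x 0.06 y 0.01 z 0.06
time_s: 47.15
eef_pos: [0.4409, -0.2144, 0.0245]
eef_rot: [0.001, 0.678, 0.735, 0.0]
contact_force: [-1.0, 0.9, 6.1]
finger_gap: 0.659
grasp_force: 25.9
time_s: 48.4
eef_pos: [0.4392, -0.2137, 0.2874]
eef_rot: [-0.001, 0.678, 0.735, -0.0]
contact_force: [-0.0, -0.5, -2.4]
finger_gap: 0.658
grasp_force: 27.4
pos [ 0.4392 -0.2137  0.2874] yaw 94.6 tilt 0.12 j6 1.04 t 48.4
turn about tool z -6.1 deg (other way 173.9), then cm: x 16.18 y 19.42 z 4.74
```

```bash
python3 -m inch '[[[0,0,0,0,0,-6.1,5],[2.7,3.24,0,0,0,0,5],[2.7,3.24,0,0,0,0,5],[2.7,3.24,0,0,0,0,5],[2.7,3.24,0,0,0,0,5],[2.69,3.23,0,0,0,0,5],[2.69,3.23,0,0,0,0,5],[0,0,2.5,0,0,0,5],[0,0,2.2,0,0,0,5],[0,0,0,0,0,0,5],[0,0,0,0,0,0,5]]]' 25
python3 -c "
from h import *
plan(.600,-.0187,.2045,100.7); print(observe()['grasp_force'])"
```

```text
time_s: 49.78
eef_pos: [0.6006, -0.0192, 0.2412]
eef_rot: [-0.0, 0.638, 0.77, -0.0]
contact_force: [0.7, 0.4, -1.7]
finger_gap: 0.662
grasp_force: 27.5
pos [ 0.6006 -0.0192  0.2412] yaw 100.7 tilt 0.07 j6 1.35 t 49.8
turn about tool z -0.0 deg (other way 180.0), then cm: x 0.06 y -0.05 z 3.67
27.45345972245559
```

```bash
python3 -m inch '[[[0,-0.05,1.8,0,0,0,5],[0,0,1,0,0,0,5],[0,0,0.4,0,0,0,5],[0,0,0.2,0,0,0,5],[0,0,0.1,0,0,0,5],[0,0,0.1,0,0,0,5],[0,0,0,0,0,0,5]]]' 25
python3 -m inch '[[[0,0,0.05,0,0,0,5],[0,0,0.05,0,0,0,5],[0,0,0,0,0,0,5]]]' 25
```

```text
time_s: 50.65
eef_pos: [0.6004, -0.0192, 0.2057]
eef_rot: [0.0, 0.638, 0.77, 0.0]
contact_force: [-0.1, 0.6, -2.5]
finger_gap: 0.663
grasp_force: 27.5
time_s: 51.02
eef_pos: [0.6004, -0.0191, 0.2046]
eef_rot: [0.0, 0.638, 0.77, 0.0]
contact_force: [0.0, -0.5, -0.6]
finger_gap: 0.66
grasp_force: 27.5
```

```bash
python3 -m inch '[[[0,0,0.05,0,0,0,5],[0,0,0,0,0,0,5]]]' 25
python3 -m inch '[[[0,0,0,0,0,0,8],[0,0,0,0,0,0,8],[0,0,0,0,0,0,8],[0,0,-2,0,0,0,8],[0,0,-4,0,0,0,8],[0,0,-2,0,0,0,8],[0,0,0,0,0,-1.5,8],[0.08,-4.6,0,0,0,0,8],[0.08,-4.6,0,0,0,0,8],[0.08,-4.6,0,0,0,0,6],[0.08,-4.6,0,0,0,0,5],[0,0,5,0,0,0,5],[0,0,5,0,0,0,5],[0,0,4,0,0,0,5],[0,0,0,0,0,0,5],[0,0,0,0,0,0,5]]]' 60
python3 - <<'E'
from h import *
T=get_image("top");S=get_image("side"); k=4; C=cv2.resize(T[100:225,300:400],None,fx=k,fy=k,interpolation=2)
for z in(.22,):
    P=box(.6,-.0187,np.radians(10.7),.056,.104,z,z)[[0,2,6,4]]
    cv2.polylines(C,[np.int32((proj("top",P)+.5-[300,100])*k)],True,(255,0,0),1)
D=cv2.resize(S[80:205,260:360],None,fx=k,fy=k,interpolation=2)
cv2.imwrite("pics/t11.png",np.hstack([C,D])[...,::-1])
plan(.4199,-.055,.037,102.2)
E
```

```text
time_s: 51.28
eef_pos: [0.6004, -0.0191, 0.2046]
eef_rot: [0.0, 0.638, 0.77, 0.0]
contact_force: [-1.0, 0.3, 3.3]
finger_gap: 0.66
grasp_force: 27.9
time_s: 53.28
eef_pos: [0.4202, -0.0549, 0.1446]
eef_rot: [0.0, 0.628, 0.778, 0.0]
contact_force: [-0.1, -0.5, 0.2]
finger_gap: 0.582
grasp_force: 0.0
pos [ 0.4213 -0.0551  0.1455] yaw 102.2 tilt 0.18 j6 1.23 t 53.4
turn about tool z 0.0 deg (other way -180.0), then cm: x 0.04 y -0.14 z 10.85
```

View pics/t11.png

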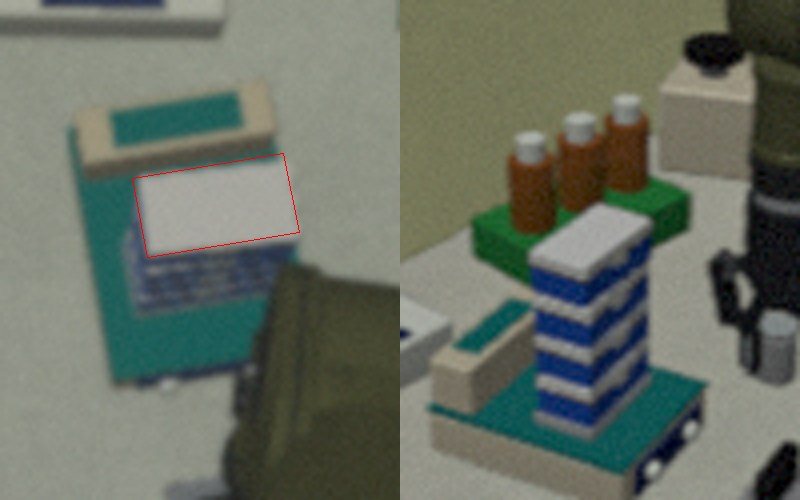

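The left view shows the top lid on the red nominal outline at about (215,205). The side view shows four boxes in one straight column. I'll check the parked weight's centre, then fetch it.

```bash
python3 - <<'E'
from h import *
for f in("t8","t9"):
    T=cv2.imread(f"pics/{f}.png")[...,::-1].copy()
    bt=col(T,lambda r,g,b:(85-(r+g+b)/3)/45)
    print(f,fit(dict(top=bt),[.42,-.055,.21],.018,.064,.01,.05,3),fit(dict(top=col(T,lambda r,g,b:(118-(r+g+b)/3)/22)),[.42,-.055,.21],.056,.104,0,.01,5))
E
python3 -m inch '[[[0,-0.1,4,0,0,0,5],[0,0,4,0,0,0,5],[0,0,2,0,0,0,5],[0,0,0.9,0,0,0,5],[0,0,0,0,0,0,5],[0,0,0,0,0,0,5]]]' 60
python3 -c "
from h import *
plan(.4199,-.055,.037,102.2)"
```

```text
t8 [0.4175, -0.0524, 15.1, 0.054] [0.4184, -0.0513, 19.5, 0.196]
t9 [0.4579, -0.0634, 0.2, 0.106] [0.4028, -0.0673, 0.9, 0.331]
time_s: 54.12
eef_pos: [0.4201, -0.0553, 0.0361]
eef_rot: [0.001, 0.628, 0.778, 0.001]
contact_force: [0.1, -0.2, 0.2]
finger_gap: 0.58
grasp_force: 0.0
pos [ 0.4201 -0.0553  0.0361] yaw 102.2 tilt 0.14 j6 1.23 t 54.1
turn about tool z -0.0 deg (other way 180.0), then cm: x 0.03 y -0.02 z -0.09
```

```bash
python3 -m inch '[[[0,0,0,0,0,0,1],[0,0,0,0,0,0,1],[0,0,0,0,0,0,1],[0,0,0,0,0,0,1],[0,0,0,0,0,0,1],[0,0,0,0,0,0,1],[0,0,0,0,0,0,1]]]' 60
python3 -m inch '[[[0,0,-1,0,0,0,1],[0,0,-3,0,0,0,1],[0,0,-4,0,0,0,1],[0,0,-4,0,0,0,1],[0,0,-4,0,0,0,1],[0,0,-4,0,0,0,1],[0,0,-4,0,0,0,1],[0,0,-4,0,0,0,1],[0,0,0,0,0,0,1],[0,0,0,0,0,0,1]]]' 60
python3 -c "
from h import *
plan(.600,-.0197,.28,100.7)"
```

```text
time_s: 55.0
eef_pos: [0.4196, -0.0552, 0.0357]
eef_rot: [0.001, 0.628, 0.778, 0.0]
contact_force: [0.9, 1.0, 5.9]
finger_gap: 0.203
grasp_force: 58.9
time_s: 56.25
eef_pos: [0.4178, -0.055, 0.3137]
eef_rot: [-0.001, 0.628, 0.778, -0.001]
contact_force: [-0.4, -0.0, -4.6]
finger_gap: 0.204
grasp_force: 59.5
pos [ 0.4178 -0.055   0.3137] yaw 102.2 tilt 0.14 j6 1.23 t 56.2
turn about tool z 1.5 deg (other way -178.5), then cm: x 0.08 y 18.56 z 3.37
```

```bash
python3 -m inch '[[[0,0,0,0,0,1.5,1],[0.02,4.64,0,0,0,0,1],[0.02,4.64,0,0,0,0,1],[0.02,4.64,0,0,0,0,1],[0.02,4.64,0,0,0,0,1],[0,0,0,0,0,0,1],[0,0,2,0,0,0,1],[0,0,1,0,0,0,1],[0,0,0,0,0,0,1],[0,0,0,0,0,0,1]]]' 60
python3 - <<'E'
from h import *
plan(.600,-.0197,.256,100.7); s=observe(); print(s["finger_gap"],s["grasp_force"])
S=get_image("side"); cv2.imwrite("pics/s12.png",cv2.resize(S[60:200,240:380],None,fx=4,fy=4,interpolation=2)[...,::-1])
E
```

```text
time_s: 57.5
eef_pos: [0.6009, -0.02, 0.2855]
eef_rot: [0.0, 0.638, 0.77, 0.0]
contact_force: [0.1, -0.2, -3.1]
finger_gap: 0.199
grasp_force: 60.6
pos [ 0.6009 -0.02    0.2855] yaw 100.7 tilt 0.03 j6 1.35 t 57.5
turn about tool z -0.0 deg (other way 180.0), then cm: x 0.05 y -0.08 z 2.95
0.1989311035336447 60.58784365653992
```

View pics/s12.png

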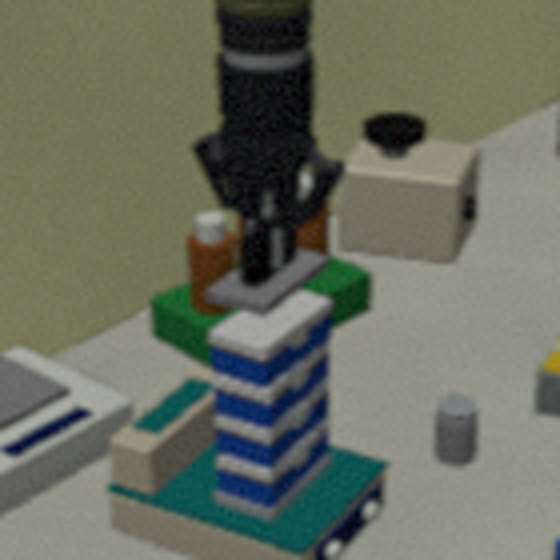

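The weight hangs level over the column at about (268,280), aligned with the top lid at (270,320). I'll lower it gently.

```bash
python3 -m inch '[[[0,-0.08,1.2,0,0,0,1],[0,0,0.9,0,0,0,1],[0,0,0.5,0,0,0,1],[0,0,0.2,0,0,0,1],[0,0,0.1,0,0,0,1],[0,0,0,0,0,0,1]]]' 60
python3 -m inch '[[[0,0,0.05,0,0,0,1],[0,0,0.05,0,0,0,1],[0,0,0,0,0,0,1]]]' 60
```

```text
time_s: 58.3
eef_pos: [0.6005, -0.0201, 0.2562]
eef_rot: [0.0, 0.638, 0.77, 0.0]
contact_force: [0.3, 0.3, -4.6]
finger_gap: 0.202
grasp_force: 60.7
time_s: 58.68
eef_pos: [0.6005, -0.02, 0.2557]
eef_rot: [0.0, 0.638, 0.77, 0.0]
contact_force: [0.0, 0.5, 0.8]
finger_gap: 0.199
grasp_force: 61.4
```

```bash
python3 -m inch '[[[0,0,0,0,0,0,4],[0,0,0,0,0,0,4],[0,0,0,0,0,0,4],[0,0,0,0,0,0,4],[0,0,-2,0,0,0,4],[0,0,-4,0,0,0,4],[0,0,-2,0,0,0,4],[-4.42,-2.16,0,0,0,0,5],[-4.42,-2.16,0,0,0,0,5],[-4.42,-2.16,0,0,0,0,5],[-4.42,-2.16,0,0,0,0,5],[-4.42,-2.16,0,0,0,0,5],[-4.42,-2.16,0,0,0,0,5],[-4.42,-2.16,0,0,0,0,5],[-4.42,-2.16,0,0,0,0,5],[0,0,5,0,0,0,5],[0,0,5,0,0,0,5],[0,0,0,0,0,0,5]]]' 60
python3 -m inch '[[[0,0,0,0,0,-9.7,5],[0,0,0,0,0,-9.7,5],[0,0,0,0,0,-9.7,5],[0,0,0,0,0,-9.7,5],[0,0,0,0,0,-9.7,5],[0,0,0,0,0,-9.7,5],[0,0,0,0,0,-9.7,5],[0,0,0,0,0,-9.7,5],[0,0,0,0,0,-9.7,5],[0,0,0,0,0,-9.6,5],[0,0,0,0,0,0,5],[0,0,0,0,0,0,5]]]' 60
python3 - <<'E'
from h import *
plan(.496,-.3995,.087,197.6)
T=get_image("top");S=get_image("side");k=4
A=T[95:220,300:400].copy();A=cv2.resize(A,None,fx=k,fy=k,interpolation=2)
P=box(.6,-.0187,np.radians(10.7),.056,.104,.23,.23)[[0,2,6,4]]
cv2.polylines(A,[np.int32((proj("top",P)+.5-[300,95])*k)],True,(255,0,0),1)
cv2.imwrite("pics/t13.png",np.hstack([A,cv2.resize(S[70:195,260:360],None,fx=k,fy=k,interpolation=2)])[...,::-1])
E
```

```text
time_s: 60.92
eef_pos: [0.4929, -0.3973, 0.2302]
eef_rot: [-0.006, 0.638, 0.77, -0.0]
contact_force: [-0.2, 0.3, 0.7]
finger_gap: 0.588
grasp_force: 0.0
time_s: 62.42
eef_pos: [0.497, -0.4, 0.2368]
eef_rot: [0.001, -0.152, 0.988, -0.001]
contact_force: [-0.2, 1.1, -0.7]
finger_gap: 0.587
grasp_force: 0.0
pos [ 0.497  -0.4     0.2368] yaw -162.5 tilt 0.16 j6 -0.98 t 62.4
turn about tool z -0.1 deg (other way 179.9), then cm: x 0.08 y 0.08 z 14.98
```

View pics/t13.png

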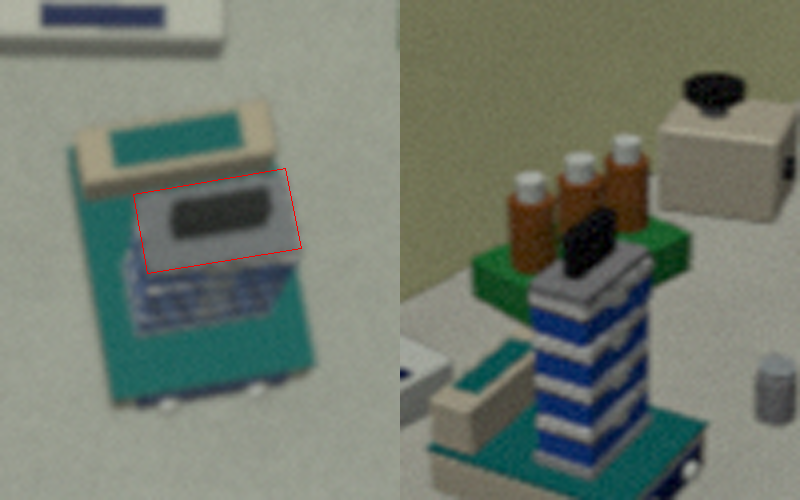

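The weight sits on the column matching the nominal outline at about (218,220), and the side view confirms it. Now the isolator goes back on.

```bash
python3 -m inch '[[[0.08,0.08,4,0,0,0,5],[0,0,4,0,0,0,5],[0,0,4,0,0,0,5],[0,0,2,0,0,0,5],[0,0,1,0,0,0,5],[0,0,0,0,0,0,5],[0,0,0,0,0,0,1],[0,0,0,0,0,0,1],[0,0,0,0,0,0,1],[0,0,0,0,0,0,1],[0,0,0,0,0,0,1],[0,0,0,0,0,0,1]]]' 60
python3 -m inch '[[[0,0,0,0,0,9,1],[0,0,0,0,0,9,1],[0,0,0,0,0,9,1],[0,0,0,0,0,9,1],[0,0,0,0,0,9,1],[0,0,0,0,0,9,1],[0,0,0,0,0,9,1],[0,0,0,0,0,9,1],[0,0,0,0,0,9,1],[0,0,0,0,0,9,1],[0,0,0,0,0,1,1],[0,0,0,0,0,0,1]]]' 60
python3 -c "
from h import *
plan(.496,-.3995,.087,106.6)"
```

```text
time_s: 64.03
eef_pos: [0.4956, -0.3987, 0.0865]
eef_rot: [0.001, -0.153, 0.988, -0.0]
contact_force: [-1.0, 2.4, 6.0]
finger_gap: 0.176
grasp_force: 59.9
time_s: 65.53
eef_pos: [0.4955, -0.3988, 0.0865]
eef_rot: [0.001, 0.597, 0.802, 0.0]
contact_force: [-2.5, 2.5, 5.9]
finger_gap: 0.177
grasp_force: 59.8
pos [ 0.4955 -0.3988  0.0865] yaw 106.7 tilt 0.07 j6 0.60 t 65.5
turn about tool z 0.1 deg (other way -179.9), then cm: x -0.08 y 0.03 z -0.05
```

Back at its starting angle, so it's on. I'll release, clear and do a final check.

```bash
python3 -m inch '[[[0,0,0,0,0,0,5],[0,0,0,0,0,0,5],[0,0,0,0,0,0,5],[0,0,0,0,0,0,5],[0,0,-3,0,0,0,5],[0,0,-4,0,0,0,5],[0,0,-4,0,0,0,5],[0,0,-4,0,0,0,5],[0,0,0,0,0,0,5],[0,0,0,0,0,0,5],[0,0,0,0,0,0,5]]]' 60
python3 - <<'E'
from h import *
T=get_image("top"); cv2.imwrite("pics/t14.png",T[...,::-1])
o=col(T,lambda r,g,b:(r-b-15)/45*(r>g+10))
m=np.argwhere(o[120:260,150:260]>.5).mean(0)[::-1]+[150,120]; p=back("top",m,.045); print("spent",fit(dict(top=o),[*p[:2],0],.056,.104,.005,.045,8))
g=np.maximum(col(T,lambda r,g,b:(110-(r+g+b)/3)/25),o); print("tray",fit(dict(top=g),[p[0],p[1],0],.15,.17,0,.03,14))
E
```

```text
time_s: 66.9
eef_pos: [0.4943, -0.3984, 0.2333]
eef_rot: [-0.002, 0.598, 0.802, 0.0]
contact_force: [-0.5, 0.4, -0.8]
finger_gap: 0.589
grasp_force: 0.0
spent [0.4757, 0.3941, 0.8, 0.004]
tray [0.4737, 0.3896, -0.1, 0.023]
```

View pics/t14.png

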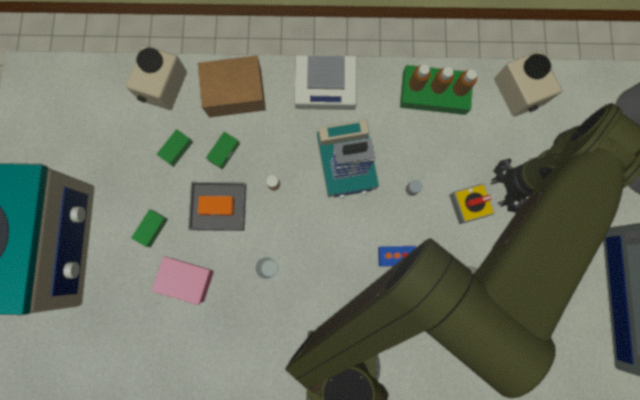

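The final view shows the handle at (478,201) pointing right (on). The column carries the weight at (350,155). The orange box is still in the tray, which was nudged slightly, and the bystanders are where they were.

```bash
python3 -c "
from cell import *
print(finish_job())"
```

```text
the job is handed in; nothing more can be done
None
```

The feeder is reloaded and the job is handed in, with no verdict returned: all four tip boxes stand in one column on the feed plate with the weight on top, the spent box is flat in the returns tray, and the isolator is back on.

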